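# Colour standards back in the rack, in order of shade

### The job

The sealed colour-standard vials have been wiped and must go back into their six-well rack: the colourless blank and the near-black vial already stand in its two end wells. Fill the four wells between them so that the shade deepens step by step from the blank to the near-black vial, every vial standing upright on the floor of its well. Lower the vials into place, do not drop or topple them, leave the two end vials in their wells, and leave the note pad, the specimen cup and the roll of tape where they are.

Things in the scene. Friction and masses are not known exactly. Their poses are not given: they have to be found in the camera images.
- straw_vial: Loose sealed vial, pale straw yellow (the palest after the blank); white ribbed screw cap whose top insert has the same shade. Upright, 24 mm in diameter (cap too), 66 mm tall, 45 g, straight-sided above a 3 mm rounded heel. Stands on the worktop; origin at the centre of the underside, z up. A tap 0.22 m high and a centrifuge 0.26 m high stand near the way to the rack: carry it above them.
- yellow_vial: Loose sealed vial, strong golden yellow (second palest); white ribbed screw cap whose top insert has the same shade. Upright, 24 mm in diameter (cap too), 66 mm tall, 45 g, straight-sided above a 3 mm rounded heel. Stands on the worktop; origin at the centre of the underside, z up. A tap 0.22 m high and a centrifuge 0.26 m high stand near the way to the rack: carry it above them.
- orange_vial: Loose sealed vial, deep orange (second darkest of the four); white ribbed screw cap whose top insert has the same shade. Upright, 24 mm in diameter (cap too), 66 mm tall, 45 g, straight-sided above a 3 mm rounded heel. Stands on the worktop; origin at the centre of the underside, z up. A tap 0.22 m high and a centrifuge 0.26 m high stand near the way to the rack: carry it above them.
- brown_vial: Loose sealed vial, dark reddish brown (darkest of the four); white ribbed screw cap whose top insert has the same shade. Upright, 24 mm in diameter (cap too), 66 mm tall, 45 g, straight-sided above a 3 mm rounded heel. Stands on the worktop; origin at the centre of the underside, z up. A tap 0.22 m high and a centrifuge 0.26 m high stand near the way to the rack: carry it above them.
- blank_vial: Loose vial of the same make and size (24 mm x 66 mm), colourless, whitish (the blank, zero of the scale); already stands in one of the two end wells of the rack, which end changes. Stays there. Origin at the centre of the underside, z up.
- black_vial: Loose vial of the same make and size (24 mm x 66 mm), near-black (the deepest shade of the scale); already stands in one of the two end wells of the rack, which end changes. Stays there. Origin at the centre of the underside, z up.
- rack: Fixed grey plastic rack, 46 mm (x) by 258 mm (y), 22 mm high, six round wells in a row on its own y axis. Origin: centre of its underside, z up. Well centres at x = 0, y = -100, -60, -20, 20, 60, 100 mm; wells 33 mm wide, 16 mm deep, so a seated vial has its underside 6 mm above the worktop. Seated vials are 16 mm apart: there the fingers go in front and behind (along the rack's x).
- sticky_pad: Bystander: square pad of pale-blue sticky notes lying flat, 76 x 77 x 13 mm. Leave alone. Origin at the centre of the underside.
- specimen_cup: Bystander: empty clear specimen cup with a pale grey screw lid, 62 mm in diameter, 67 mm tall. Leave alone. Origin at the centre of the underside.
- label_tape: Bystander: roll of tan tape lying flat, 96 mm across, 25 mm high. Leave alone. Origin at the centre of the underside.

How it is judged:
At the end, for the whole second after the job is handed in: Seen along the rack from the blank to the near-black vial, the wells hold blank, straw, golden yellow, deep orange, dark brown, near-black: each vial within 8 mm of its well's centre in both directions, its underside within 4 mm of the well floor, upright to 0.12 rad, released and at rest (x of straw_vial in the frame of rack between -0.008 and 0.008 m and z of straw_vial in the frame of rack between 0.002 and 0.01 m and angle between each of straw_vial, yellow_vial, orange_vial, brown_vial, blank_vial, black_vial's own z axis and vertical below 0.12 rad and linear speed of each of straw_vial, yellow_vial, orange_vial, brown_vial, blank_vial, black_vial below 0.03 m/s and x of yellow_vial in the frame of rack between -0.008 and 0.008 m and z of yellow_vial in the frame of rack between 0.002 and 0.01 m and x of orange_vial in the frame of rack between -0.008 and 0.008 m and z of orange_vial in the frame of rack between 0.002 and 0.01 m and x of brown_vial in the frame of rack between -0.008 and 0.008 m and z of brown_vial in the frame of rack between 0.002 and 0.01 m and x of blank_vial in the frame of rack between -0.008 and 0.008 m and z of blank_vial in the frame of rack between 0.002 and 0.01 m and x of black_vial in the frame of rack between -0.008 and 0.008 m and z of black_vial in the frame of rack between 0.002 and 0.01 m and ((y of blank_vial in the frame of rack between 0.092 and 0.108 m and y of straw_vial in the frame of rack between 0.052 and 0.068 m and y of yellow_vial in the frame of rack between 0.012 and 0.028 m and y of orange_vial in the frame of rack between -0.028 and -0.012 m and y of brown_vial in the frame of rack between -0.068 and -0.052 m and y of black_vial in the frame of rack between -0.108 and -0.092 m) or (y of blank_vial in the frame of rack between -0.108 and -0.092 m and y of straw_vial in the frame of rack between -0.068 and -0.052 m and y of yellow_vial in the frame of rack between -0.028 and -0.012 m and y of orange_vial in the frame of rack between 0.012 and 0.028 m and y of brown_vial in the frame of rack between 0.052 and 0.068 m and y of black_vial in the frame of rack between 0.092 and 0.108 m))); the robot touches nothing.
It fails at once if a vial is dropped or thrown (faster than 0.7 m/s with no finger on it: a fall of about 25 mm) ((linear speed of straw_vial above 0.7 m/s and contact force between the fingers and straw_vial below 0.01 N) or (linear speed of yellow_vial above 0.7 m/s and contact force between the fingers and yellow_vial below 0.01 N) or (linear speed of orange_vial above 0.7 m/s and contact force between the fingers and orange_vial below 0.01 N) or (linear speed of brown_vial above 0.7 m/s and contact force between the fingers and brown_vial below 0.01 N) or (linear speed of blank_vial above 0.7 m/s and contact force between the fingers and blank_vial below 0.01 N) or (linear speed of black_vial above 0.7 m/s and contact force between the fingers and black_vial below 0.01 N)).
It fails at once if a vial is toppled (leans more than 0.8 rad) (angle between any of straw_vial, yellow_vial, orange_vial, brown_vial, blank_vial, black_vial's own z axis and vertical above 0.8 rad).
It fails at once if an end vial is taken out of its well or shifted more than 15 mm (distance of any of blank_vial, black_vial from where it was at the start of the episode above 0.015 m).
It fails at once if the note pad, the specimen cup or the roll of tape is moved more than 30 mm (distance of any of sticky_pad, specimen_cup, label_tape from where it was at the start of the episode above 0.03 m).
It also fails if it takes over 120 s, if anything falls off the work surface, if the arm or the gripper's body presses on something with over 40 N, if the wrist force passes 120 N, or if a joint passes its speed limit or range.

### The arm

A 7-joint arm with a two-finger parallel gripper is mounted at the origin on the work surface; the furniture and walls round the work are solid. World frame = base frame: x ahead of the robot, y to its left, z up, the work surface at z = 0. Lengths are in m, angles in rad, forces in N, time in s.
With the tool pointing down it reaches from about 0.4 to 0.85 m from the base axis. Payload 4.5 kg.
Tool frame: the origin (TCP) lies midway between the tips of the shut fingers; the grasp point (between the pads) lies behind it (r.grip_point_offset is the z of the grasp point in the tool frame, in m); z points along the fingers, y is the line along which they close (so a half turn about z gives the same grasp; the last joint's range is limited). The gripper opens to 88 mm and grips with 3 to 60 N. Pads are 18 mm wide; open, the fingers measure 123 mm over their backs; the gripper's body (75 mm by 187 mm) begins 45 mm behind the grasp point.
Start: joints at [-1.252, 0.689, -0.195, 1.565, 0.157, 0.902, -0.215], TCP at [0.176, 0.6, 0.202] pointing down, gripper open.
Joint ranges: [-3.01, 3.01], [-0.46, 2.08], [-1.47, 1.51], [0.13, 2.56], [-1, 4.14], [0.04, 2.09], [-2.66, 2.66]. Speed limits (rad/s): [2.57, 2.57, 3.14, 3.14, 3.14, 3.14, 3.14].

### API

Orientations are given as a unit quaternion [x, y, z, w].
In Python, from plant import r, optics, workorder gives the robot as it stands.
- The arm moves only by the shell command python3 -m creep 'ROWS' [FORCE]. ROWS is JSON, a list of rows, each an object of numbers: "grip": the gripper command: -1 is shut, 1 is fully open, values between are in proportion; "tx", "ty", "tz": the shift along the tool's x, y, z in cm; "spin": the turn about the tool's z in degrees. In form: [{"grip": .., "tx": .., "ty": .., "tz": .., "spin": ..}, ...]. A call has 1 to 8 rows; each row shifts and turns the commanded pose from where the row before left it, along the tool's axes as they then stand; what a row does not reach is not made up. A row lasts 1/12 s, in which the tool goes at most 41.7 mm and 7.16 degrees, less where a joint would pass 70% of its speed; a pose out of reach is approached as far as the arm can. A call with a gripper value outside its range is refused whole. The fingers move at their own pace and stop on an object; FORCE is the grip in N (left out, the last holds). Time passes only in rows, so rows that do not move let the fingers close. It gives the time, the measured TCP pose, the force, the opening and the grip force at its end, in the units of the state.
- r.get_state(): the state, without advancing time (a new reading comes with each control period).
- optics.snapshot(name): name is "scene" or "top"; returns (picture, depth): 400x640x3 uint8, red, green, blue; 400x640 float32, m along the optical axis (not along the pixel's ray), 0 where there is no reading.
- optics.get_calibration(name): a dict with "fx", "fy", "cx", "cy" (pixels), "D" ([k1, k2, p1, p2, k3] as OpenCV has them; the pictures are not rectified), "extrinsics" (4x4, takes a point from world to camera coordinates). Camera axes: x right, y down, z forward; pixel columns grow to the right and rows downward; lengths in m; the calibration is good to about 2 mm. A picture is of the moment at which its call begins. get_calibration takes no time and is no camera call.
- workorder.finish_job(): hands the job in; it is judged then, once.
The state is a dict: "clock": time; "q": joint angles; "qd": joint speeds; "joint_torque": joint torques, N m; "tool_pos": TCP position; "eef_rot": TCP orientation; "contact_force": force on the tool from outside, world axes, zero at the start; "moment": the same for the moment, N m; "opening": opening from 0.0 (shut) to 1.0 (fully open); "finger_force": force on a finger pad.
Only numpy, scipy, OpenCV 4.12 (cv2) and the standard library are available. Lean on these libraries where they do the work, as an engineer would, in place of code of your own. Each camera call takes 0.05 s, during which the arm holds its last target. There are 200 camera calls.

## Working session

There is one attempt and no reset: what is moved stays moved. The work goes in short steps, Python scripts to look and compute and a shell command to move; the robot and the scene stay as the last step left them, time stands still between calls to the robot, and variables do not carry over. Pictures are saved under pics/ and viewed, at most 14 in all, crops included, and the job is handed in when it is done.

```bash
ls; mkdir -p pics
python3 - <<'E'
from plant import r, optics, workorder
import cv2
s=r.get_state()
print({k:s[k] for k in("clock","tool_pos","eef_rot","opening")}, r.grip_point_offset)
for n in("scene","top"):
    p,d=optics.snapshot(n); cv2.imwrite(f"pics/{n}0.png",p[:,:,::-1])
    import numpy as np; np.savez(f"{n}0.npz",p=p,d=d)
    c=optics.get_calibration(n);print(n,c)
E
```

```text
pics
{'clock': 0.0, 'tool_pos': array([0.17544859, 0.59915237, 0.2015179 ]), 'eef_rot': array([ 1.41881061e-01,  9.89883294e-01, -9.06975356e-04, -7.48747732e-05]), 'opening': 0.9989523540921021} -0.0187
scene {'fx': 423.12304887282886, 'fy': 423.12304887282886, 'cx': 319.87310686612494, 'cy': 201.68685047676797, 'D': array([-0.09813525,  0.        ,  0.        ,  0.        ,  0.        ]), 'extrinsics': array([[ 0.83410627, -0.55132438,  0.01755431, -0.56701099],
       [-0.25695932, -0.41652376, -0.87205497,  0.06320406],
       [ 0.48809695,  0.72287578, -0.48909302,  0.98195588],
       [ 0.        ,  0.        ,  0.        ,  1.        ]])}
top {'fx': 369.2383123478404, 'fy': 369.2383123478404, 'cx': 321.5688051397741, 'cy': 199.89434211612217, 'D': array([-0.03247969,  0.        ,  0.        ,  0.        ,  0.        ]), 'extrinsics': array([[-0.02573404, -0.99962494, -0.00936691, -0.22521695],
       [-0.98402076,  0.02698151, -0.17599759,  0.53396802],
       [ 0.17618431,  0.0046881 , -0.98434603,  0.94245637],
       [ 0.        ,  0.        ,  0.        ,  1.        ]])}
```

View pics/scene0.png

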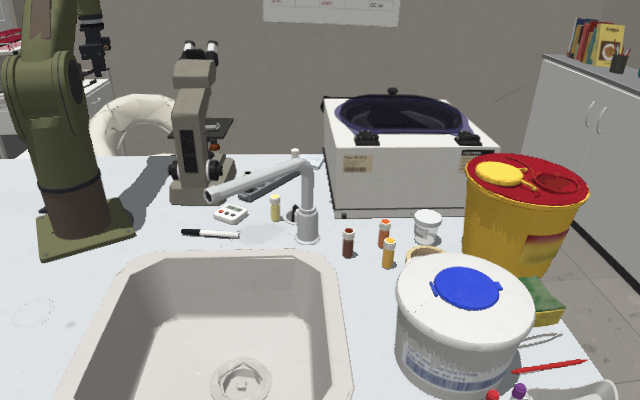

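View pics/top0.png

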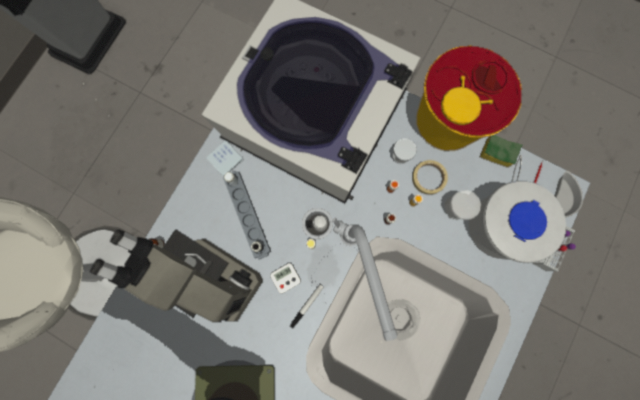

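The scene view shows the straw vial near (275,208), brown (348,242), orange (384,233) and yellow (388,252), with the tap in front. The top view shows the caps at straw (311,243), orange (394,185), yellow (417,200) and brown (391,218). The rack runs from the blank at (229,177) to the near-black vial at (257,247). I'll enlarge the top view to check.

```bash
cat > h.py <<'E'
import numpy as np, cv2
from plant import r, optics, workorder
def plane(name,uv,z):
    c=optics.get_calibration(name); K=np.array([[c["fx"],0,c["cx"]],[0,c["fy"],c["cy"]],[0,0,1]])
    n=cv2.undistortPoints(np.array(uv,float).reshape(-1,1,2),K,c["D"]).reshape(-1,2)
    R,t=c["extrinsics"][:3,:3],c["extrinsics"][:3,3]
    o=-R.T@t; d=np.c_[n,np.ones(len(n))]@R
    return o+d*((z-o[2])/d[:,2])[:,None]
def proj(name,P):
    c=optics.get_calibration(name); K=np.array([[c["fx"],0,c["cx"]],[0,c["fy"],c["cy"]],[0,0,1]])
    E=c["extrinsics"]; return cv2.projectPoints(np.array(P,float).reshape(-1,1,3),cv2.Rodrigues(E[:3,:3])[0],E[:3,3],K,c["D"])[0].reshape(-1,2)
def height(name,d):   # world points map from depth
    c=optics.get_calibration(name); h,w=d.shape; K=np.array([[c["fx"],0,c["cx"]],[0,c["fy"],c["cy"]],[0,0,1]])
    uv=np.stack(np.meshgrid(np.arange(w),np.arange(h)),-1).reshape(-1,1,2).astype(float)
    n=cv2.undistortPoints(uv,K,c["D"]).reshape(-1,2); E=c["extrinsics"]
    P=(np.c_[n,np.ones(len(n))]*d.reshape(-1,1)-E[:3,3])@E[:3,:3]
    return P.reshape(h,w,3)
E
python3 - <<'E'
from h import *
f=np.load("top0.npz");p=f["p"];d=f["d"]
c=p[140:280,205:445]; cv2.imwrite("pics/top0c.png",cv2.resize(c,None,fx=3.3,fy=3.3,interpolation=cv2.INTER_CUBIC)[:,:,::-1])
P=height("top",d)
for nm,uv,z in[("straw",(311,243),.066),("orange",(394,185),.066),("yellow",(417,200),.066),("brown",(391,218),.066),("blank",(229,177),.072),("black",(257,247),.072)]:
    print(nm,plane("top",[uv],z).round(4)[0],P[uv[1],uv[0]].round(3))
for nm,uv in[("tapknob",(318,223)),("tap",(345,230)),("spout",(390,335)),("cup",(404,149)),("centr",(300,30)),("lidcup",(465,205)),("bucket",(460,100)),("micro",(130,240)),("micro2",(200,260)),("centredge",(350,190))]:
    print(nm,P[uv[1],uv[0]].round(3))
# tall map
z=P[:,:,2]; 
for t in(.1,.2,.26,.3): print(t,[(int(u),int(v)) for u in range(200,480,20) for v in range(20,380,20) if z[v,u]>t and d[v,u]>0][:0])
hm=cv2.applyColorMap(np.clip(z/.5*255,0,255).astype(np.uint8),cv2.COLORMAP_JET); cv2.imwrite("pics/hm.png",hm)
E
```

```text
straw [ 0.4124 -0.2093  0.066 ] [ 0.412 -0.209  0.066]
orange [ 0.559  -0.4317  0.066 ] [ 0.559 -0.432  0.066]
yellow [ 0.5171 -0.4896  0.066 ] [ 0.517 -0.49   0.065]
brown [ 0.4715 -0.4186  0.066 ] [ 0.472 -0.419  0.066]
blank [0.5915 0.0041 0.072 ] [0.591 0.004 0.072]
black [ 0.4054 -0.0713  0.072 ] [ 0.405 -0.072  0.073]
tapknob [ 0.469 -0.228  0.021]
tap [ 0.442 -0.297  0.08 ]
spout [ 0.208 -0.375  0.217]
cup [ 0.656 -0.464  0.069]
centr [ 0.907 -0.199  0.232]
lidcup [ 0.498 -0.608  0.083]
bucket [ 0.729 -0.572  0.207]
micro [0.407 0.104 0.366]
micro2 [0.374 0.044 0.164]
centredge [ 0.553 -0.317  0.043]
0.1 []
0.2 []
0.26 []
0.3 []
```

View pics/top0c.png

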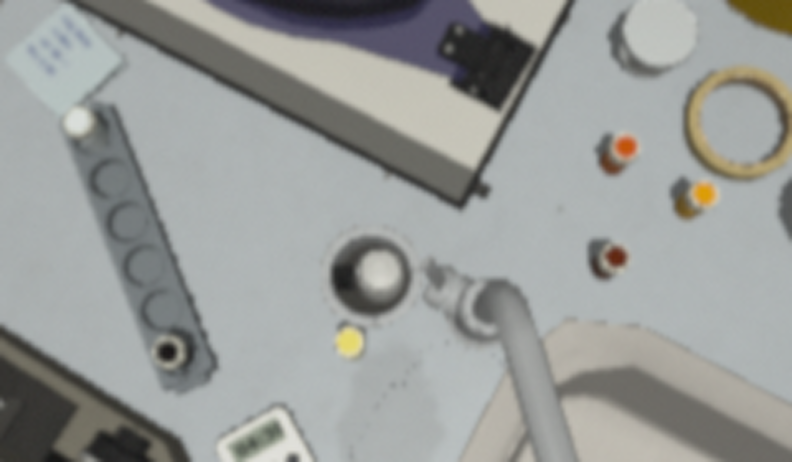

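Run:
```python
from h import *
H={}
pts=[]
for n in("top","scene"):
    f=np.load(n+"0.npz");P=height(n,f["d"]);pts.append(P[f["d"]>0])
    if n=="top":
        hsv=cv2.cvtColor(f["p"],cv2.COLOR_RGB2HSV); Z=P[:,:,2]
        for nm,u,v,z in[("straw",311,243,.066),("orange",394,185,.066),("yellow",417,200,.066),("brown",391,218,.066),("blank",229,177,.072),("black",257,247,.072)]:
            w=np.s_[v-10:v+11,u-10:u+11]; m=abs(Z[w]-z)<.006
            q=P[w][m]; print(nm,m.sum(),q.mean(0).round(4),((q.min(0)+q.max(0))/2).round(4))
P=np.vstack(pts); 
x0,y0=.26,-.70
ix=((P[:,0]-x0)/.025).astype(int);iy=((P[:,1]-y0)/.025).astype(int)
ok=(P[:,0]>x0)&(P[:,1]>y0)&(ix<22)&(iy<36)&(P[:,2]<.6)
G=np.full((22,36),-1.);np.maximum.at(G,(ix[ok],iy[ok]),P[ok,2]*100)
print("cols y",[round(y0+.025*j,2) for j in range(0,36,4)])
for i in range(21,-1,-1): print(f"{x0+.025*i:.2f}"," ".join(f"{int(g):2d}" if g>1 else " ." if g>-1 else " ?" for g in G[i]))
```

```text
straw 67 [ 0.4128 -0.2072  0.0662] [ 0.4127 -0.208   0.0656]
orange 65 [ 0.5623 -0.432   0.0655] [ 0.5621 -0.4319  0.0653]
yellow 69 [ 0.5222 -0.4923  0.0662] [ 0.5224 -0.4925  0.0653]
brown 71 [ 0.4736 -0.419   0.0655] [ 0.4736 -0.4185  0.0655]
blank 68 [0.594  0.0064 0.0719] [0.5949 0.0068 0.0712]
black 74 [ 0.4084 -0.067   0.0718] [ 0.4094 -0.0668  0.0706]
cols y [-0.7, -0.6, -0.5, -0.4, -0.3, -0.2, -0.1, 0.0, 0.1]
0.79 20 19 20 20 20 19 19 20 20 21 22 22 21 23 23 23 23 23 23 23 23 23 23 23 23 23 21 20  ?  ?  ?  ?  ?  ?  ?  ?
0.76 20 19 19 20 21 20 19 20 20 20 21 22 21 22 23 23 23 23 23 23 23 23 23 23 23 23 21 20 20  ?  ?  ?  ?  ?  ?  ?
0.74 19 20 20 20 20 21 20 20 20  . 20 20 20 21 23 23 23 23 23 23 23 23 23 23 23 23 21 20 20 19  .  .  ?  ?  ?  ?
0.71 19 19 20 20 21 20 21 20 19  . 18 20 20 21 22 23 23 23 23 23 23 23 23 23 23 22 20 20 20 20  .  .  .  ?  ?  ?
0.69 20 19 19 21 21 20 21 20  6  6  . 20 20 20 21 23 23 23 23 23 23 23 23 23 23 21 20 20 20 20  1  .  .  ?  ?  ?
0.66 20 20 20 20 21 20 20 20  6  7  7  . 20 20 20 21 23 23 23 23 23 23 23 23 22 20 20 20  1  1  1  1  .  .  ?  ?

[... 1107 characters left out ...]
. 16 16 35 38 37  ?  4
0.39 15 14 14  .  .  .  .  .  .  .  .  .  .  . 21 21  .  .  .  7  6  .  .  .  7  7  2  . 16 17 34 36 38 38  ?  ?
0.36 14 14  .  .  .  .  .  .  .  .  .  ?  . 19 21 21  .  .  .  .  .  1  1  .  2  2  4 16 32 34 36 36 35 38 38  ?
0.34 14  .  .  .  .  .  .  .  .  ?  ?  ?  ? 21 21  .  .  .  .  .  .  2  2  2  2  9 11 16 32 34 37 37 35 37 38  ?
0.31  .  .  .  .  .  .  .  ?  ?  ?  ?  ?  ? 21 21  .  .  .  .  .  1  2  2  2  1 10 25 27 31 33 34 36 35 35  ?  ?
0.29  .  .  .  .  .  ?  ?  ?  ?  ?  ?  ?  ? 21 21  .  .  .  1  1  .  1  2  2  . 24 25 26 27 32 33 34 33  ?  ?  ?
0.26  .  .  .  .  ?  ?  ?  ?  ?  ?  ?  ? 20 21 21  .  .  .  .  1  1  .  .  .  .  1 25 26 27 31 32 16  ?  .  .  .
```

Run:
```python
from h import *
pts=[]
for n in("top","scene"):
    f=np.load(n+"0.npz");P=height(n,f["d"]);pts.append(P[f["d"]>0])
    if n=="top":
        Z=P[:,:,2]; m=((Z>.016)&(Z<.028)); b=np.zeros_like(m);b[165:275,215:280]=1;m&=b
        k,lab,st,_=cv2.connectedComponentsWithStats(m.astype(np.uint8)); i=1+st[1:,4].argmax()
        q=P[lab==i][:,:2].astype(np.float32); (c,s,a)=cv2.minAreaRect(q); print("rack",st[i],c,s,a)
P=np.vstack(pts); np.save("pts.npy",P.astype(np.float32))
def boxd(Q,hx,hy):
    d=np.maximum(np.abs(Q)-[hx,hy],0); return np.hypot(d[:,0],d[:,1])
bl,bk=np.array([.594,.0064]),np.array([.4084,-.067])
T=dict(straw=(.4128,-.2072),orange=(.5623,-.432),yellow=(.5222,-.4923),brown=(.4736,-.419))
for i,n in enumerate(("w_straw","w_yellow","w_orange","w_brown")): T[n]=tuple(bl+(bk-bl)*(i+1)/5)
for n,c in T.items():
    c=np.array(c); out=[]
    near=np.linalg.norm(P[:,:2]-c,axis=1)<.2; Q=P[near]
    for a in range(-90,90,10):
        t=np.deg2rad(a); u=np.array([np.cos(t),np.sin(t)]);v=np.array([-u[1],u[0]])
        L=np.c_[(Q[:,:2]-c)@u,(Q[:,:2]-c)@v]
        hi=(Q[:,2]>.09)&(Q[:,2]<.4); lo=(Q[:,2]>.03)&(np.hypot(*L.T)>.017)
        d1=boxd(L[hi],.0935,.0375).min() if hi.any() else 1
        d2=boxd(L[lo],.055,.011).min() if lo.any() else 1
        out.append(f"{a}:{d1*1e3:.0f}/{d2*1e3:.0f}")
    print(n,c.round(4)," ".join(out))
print("left grid 5cm, y from .1")
x0,y0=-.1,.1
ix=((P[:,0]-x0)/.1).astype(int);iy=((P[:,1]-y0)/.1).astype(int)
ok=(P[:,0]>x0)&(P[:,1]>y0)&(ix<11)&(iy<8)
G=np.full((11,8),-1.);np.maximum.at(G,(ix[ok],iy[ok]),P[ok,2]*100)
for i in range(10,-1,-1): print(f"{x0+.1*i:.2f}",G[i].astype(int))
```

```text
rack [223 170  47  89 859] (0.5014547109603882, -0.029879026114940643) (0.2574017643928528, 0.046905532479286194) 21.656522750854492
straw [ 0.4128 -0.2072] -90:3/21 -80:0/15 -70:0/13 -60:0/14 -50:0/13 -40:0/16 -30:0/20 -20:0/27 -10:10/36 0:19/45 10:26/53 20:32/57 30:36/58 40:26/57 50:16/53 60:9/46 70:2/37 80:0/28
orange [ 0.5623 -0.432 ] -90:0/18 -80:0/27 -70:0/35 -60:8/27 -50:21/21 -40:34/17 -30:48/14 -20:37/15 -10:23/14 0:11/16 10:1/21 20:0/19 30:0/10 40:0/6 50:0/5 60:0/6 70:0/5 80:0/10
yellow [ 0.5222 -0.4923] -90:48/15 -80:48/24 -70:54/20 -60:48/21 -50:45/21 -40:47/20 -30:52/24 -20:50/31 -10:46/40 0:45/36 10:50/28 20:60/19 30:58/10 40:50/4 50:47/2 60:50/2 70:54/2 80:52/7
brown [ 0.4736 -0.419 ] -90:0/28 -80:0/22 -70:0/19 -60:0/20 -50:0/19 -40:0/20 -30:2/21 -20:9/19 -10:20/20 0:33/20 10:30/21 20:25/26 30:21/34 40:19/43 50:24/52 60:26/53 70:20/45 80:5/36
w_straw [ 0.5569 -0.0083] -90:33/12 -80:24/14 -70:16/15 -60:11/14 -50:11/11 -40:12/8 -30:17/4 -20:12/0 -10:11/0 0:11/0 10:15/0 20:22/0 30:32/0 40:44/0 50:58/0 60:73/2 70:60/6 80:45/10
w_yellow [ 0.5198 -0.023 ] -90:47/49 -80:37/53
[... 180 characters left out ...]
0:23/51 -80:14/54 -70:8/54 -60:6/51 -50:6/50 -40:9/48 -30:10/40 -20:6/31 -10:6/22 0:7/15 10:12/11 20:21/12 30:35/12 40:45/12 50:61/19 60:63/28 70:48/37 80:34/45
w_brown [ 0.4455 -0.0523] -90:0/13 -80:0/15 -70:0/16 -60:0/16 -50:0/15 -40:0/13 -30:0/9 -20:0/4 -10:0/0 0:0/0 10:0/0 20:2/0 30:12/0 40:27/0 50:41/0 60:40/2 70:25/7 80:11/11
left grid 5cm, y from .1
0.90 [-1 -1 -1 -1 -1 -1 -1 -1]
0.80 [-1 -1 -1 -1 -1 -1 -1 -1]
0.70 [ 0 -1 -1 -1 -1 -1 -1 -1]
0.60 [ 0 -1 -1 -1 -1 -1 -1 -1]
0.50 [ 0  0 -1 -1 -1 -1 -1 -1]
0.40 [38  7 -1 -1 -1 -1 -1 -1]
0.30 [38  0  0 -1 -1 -1 -1 -1]
0.20 [ 0  0  0 -1 47 40 -1 -1]
0.10 [49  0  0 34 47 40 -1 -1]
0.00 [49  0  0  0  0 -1 -1 -1]
-0.10 [ 0  0  0  0 -1 -1 -1 -1]
```

Run:
```python
from h import *
for n in("top","scene"):
    print(n,proj(n,[[.175,.6,.2],[.175,.6,.4],[.175,.6,.5]]).round(0).tolist())
f=np.load("top0.npz");P=height("top",f["d"])
for uv in[(5,270),(30,215),(30,270),(60,270),(75,270),(30,340),(95,250),(120,250),(40,250)]: print(uv,P[uv[1],uv[0]].round(3))
f=np.load("scene0.npz");P=height("scene",f["d"])
for uv in[(95,40),(98,70),(140,105),(95,120),(140,140),(60,85),(40,30),(180,120),(5,40)]: print(uv,P[uv[1],uv[0]].round(3))
```

```text
top [[-55.0, 355.0], [-167.0, 380.0], [-246.0, 397.0]]
scene [[102.0, 84.0], [91.0, 23.0], [85.0, -9.0]]
(5, 270) [ 0.362  0.872 -0.247]
(30, 215) [ 0.542  0.738 -0.17 ]
(30, 270) [ 0.361  0.785 -0.254]
(60, 270) [ 0.359  0.669 -0.244]
(75, 270) [ 0.358  0.632 -0.268]
(30, 340) [ 0.134  0.729 -0.212]
(95, 250) [ 0.452  0.852 -0.724]
(120, 250) [ 0.45   0.729 -0.724]
(40, 250) [ 0.429  0.752 -0.248]
(95, 40) [0.174 0.561 0.351]
(98, 70) [0.164 0.54  0.259]
(140, 105) [ 0.366  1.045 -0.018]
(95, 120) [ 0.154  0.985 -0.034]
(140, 140) [ 0.471  1.881 -0.485]
(60, 85) [ 0.028 -0.076  0.355]
(40, 30) [0.016 0.011 0.451]
(180, 120) [ 0.263 -0.029  0.229]
(5, 40) [-0.144  1.565  0.277]
```

Run:
```python
import cv2
p=cv2.imread("pics/scene0.png")[0:240,0:320]; cv2.imwrite("pics/sc1.png",cv2.resize(p,None,fx=2.4,fy=2.4,interpolation=cv2.INTER_CUBIC))
```

```text
(no output)
```

View pics/sc1.png

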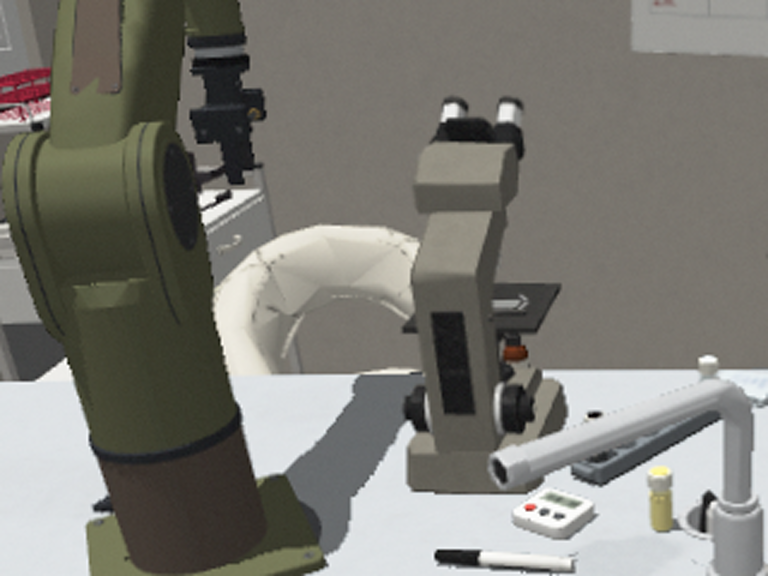

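The black gripper hangs at scene crop (230,90), and the white ring is a stool well below the worktop. The space between the arm and the far side of the microscope is open.

```bash
cat >> h.py <<'E'
def plan(wps,ang=None,step=3.6):
    """print spin, then per-row tool shifts (cm) x n for each waypoint; ang = world angle of closing line (deg)"""
    s=r.get_state(); p=np.array(s["tool_pos"])
    from scipy.spatial.transform import Rotation as Ro
    M=Ro.from_quat(s["eef_rot"]).as_matrix(); a0=np.degrees(np.arctan2(M[1,1],M[0,1]))
    print("at",p.round(4),"ang",round(a0,1),"open",round(s["opening"],3),"ff",np.round(s["finger_force"],2),"t",round(s["clock"],2),"tilt",round(np.degrees(np.arccos(-M[2,2])),2), "F",np.round(s["contact_force"],1))
    if ang is not None:
        d=(a0-ang+90)%180-90; print("spin",round(d,1)); t=np.radians(-d)
        M=np.array([[np.cos(t),-np.sin(t),0],[np.sin(t),np.cos(t),0],[0,0,1]])@M
    for w in wps:
        d=M.T@(np.array(w)-p)*100; n=max(1,int(np.ceil(np.linalg.norm(d)/step)))
        print(w,"x",n,"per row",(d/n).round(2),"total",d.round(1)); p=np.array(w)
E
python3 - <<'E'
from h import *
plan([(.45,.45,.40),(.6,0,.40),(.413,-.207,.36),(.413,-.207,.10),(.413,-.207,.03)],30)
E
```

```text
at [0.1755 0.5992 0.2016] ang 73.7 open 0.997 ff 0.0 t 0.1 tilt 0.09 F [-0.1  0.  -0.1]
spin 43.7
(0.45, 0.45, 0.4) x 11 per row [-2.42  1.48 -1.81] total [-26.7  16.3 -19.9]
(0.6, 0, 0.4) x 14 per row [-3.32 -0.68  0.  ] total [-46.5  -9.5   0. ]
(0.413, -0.207, 0.36) x 8 per row [-1.07 -3.32  0.51] total [ -8.6 -26.5   4. ]
(0.413, -0.207, 0.1) x 8 per row [0.   0.01 3.25] total [ 0.  0. 26.]
(0.413, -0.207, 0.03) x 2 per row [0.   0.01 3.5 ] total [0. 0. 7.]
```

```bash
python3 -m creep '[{"grip":1,"spin":6.2},{"grip":1,"spin":6.2},{"grip":1,"spin":6.2},{"grip":1,"spin":6.2},{"grip":1,"spin":6.2},{"grip":1,"spin":6.2},{"grip":1,"spin":6.5},{"grip":1}]' 15
python3 -m creep '[{"grip":1,"tz":-3.3},{"grip":1,"tz":-3.3},{"grip":1,"tz":-3.3},{"grip":1,"tx":-3.3,"ty":2,"tz":-1.3},{"grip":1,"tx":-3.3,"ty":2,"tz":-1.3},{"grip":1,"tx":-3.3,"ty":2,"tz":-1.3},{"grip":1,"tx":-3.3,"ty":2,"tz":-1.3},{"grip":1,"tx":-3.3,"ty":2,"tz":-1.3}]'
python3 -m creep '[{"grip":1,"tx":-3.3,"ty":2,"tz":-1.3},{"grip":1,"tx":-3.3,"ty":2,"tz":-1.1},{"grip":1,"tx":-3.3,"ty":2,"tz":-1.0},{"grip":1},{"grip":1}]'
python3 -c "
from h import *
plan([(.6,0,.40),(.413,-.207,.36)],30)"
```

```text
at [0.1755 0.5992 0.2016] ang 73.7 open 0.997 ff 0.0 t 0.1 tilt 0.09 F [-0.1  0.  -0.1]
spin 43.7
(0.6, 0, 0.4) x 22 per row [-3.32  0.31 -0.9 ] total [-73.1   6.8 -19.8]
(0.413, -0.207, 0.36) x 8 per row [-1.07 -3.32  0.51] total [ -8.6 -26.5   4. ]$[0]: bad value
$[0]: bad value
$[0]: bad value
```

All keys seem to be required, so I'll write every row in full.

```bash
python3 -m creep '[{"grip":1,"tx":0,"ty":0,"tz":0,"spin":6.2},{"grip":1,"tx":0,"ty":0,"tz":0,"spin":6.2},{"grip":1,"tx":0,"ty":0,"tz":0,"spin":6.2},{"grip":1,"tx":0,"ty":0,"tz":0,"spin":6.2},{"grip":1,"tx":0,"ty":0,"tz":0,"spin":6.2},{"grip":1,"tx":0,"ty":0,"tz":0,"spin":6.2},{"grip":1,"tx":0,"ty":0,"tz":0,"spin":6.5},{"grip":1,"tx":0,"ty":0,"tz":0,"spin":0}]' 15
python3 -c "
from h import *
plan([(.45,.45,.40),(.6,0,.40),(.413,-.207,.36)],30)"
```

```text
clock: 0.77
tool_pos: [0.1753, 0.5996, 0.2019]
eef_rot: [0.501, 0.865, -0.0, 0.0]
contact_force: [-0.2, -0.2, -0.3]
opening: 1.0
finger_force: 0.0
at [0.1753 0.5996 0.2019] ang 29.8 open 1.0 ff 0.0 t 0.77 tilt 0.06 F [-0.2 -0.2 -0.3]
spin -0.2
(0.45, 0.45, 0.4) x 11 per row [-2.43  1.48 -1.8 ] total [-26.7  16.3 -19.8]
(0.6, 0, 0.4) x 14 per row [-3.32 -0.68  0.  ] total [-46.5  -9.5   0. ]
(0.413, -0.207, 0.36) x 8 per row [-1.07 -3.32  0.5 ] total [ -8.6 -26.5   4. ]
```

```bash
python3 -m creep '[{"grip":1,"tx":0,"ty":0,"tz":-3.3,"spin":0},{"grip":1,"tx":0,"ty":0,"tz":-3.3,"spin":0},{"grip":1,"tx":0,"ty":0,"tz":-3.3,"spin":0},{"grip":1,"tx":-3.3,"ty":2,"tz":-1.3,"spin":0},{"grip":1,"tx":-3.3,"ty":2,"tz":-1.3,"spin":0},{"grip":1,"tx":-3.3,"ty":2,"tz":-1.3,"spin":0},{"grip":1,"tx":-3.3,"ty":2,"tz":-1.3,"spin":0},{"grip":1,"tx":-3.3,"ty":2,"tz":-1.3,"spin":0}]'
python3 -m creep '[{"grip":1,"tx":-3.3,"ty":2,"tz":-1.3,"spin":0},{"grip":1,"tx":-3.3,"ty":2,"tz":-1.1,"spin":0},{"grip":1,"tx":-3.3,"ty":2,"tz":-1,"spin":0},{"grip":1,"tx":0,"ty":0,"tz":0,"spin":0},{"grip":1,"tx":0,"ty":0,"tz":0,"spin":0}]'
python3 -c "
from h import *
plan([(.6,0,.40),(.413,-.207,.36)],30)"
```

```text
clock: 1.43
tool_pos: [0.346, 0.5055, 0.3668]
eef_rot: [0.499, 0.867, -0.0, 0.0]
contact_force: [0.2, -0.1, -0.1]
opening: 1.0
finger_force: 0.0
clock: 1.85
tool_pos: [0.4489, 0.4489, 0.4004]
eef_rot: [0.501, 0.865, 0.0, 0.001]
contact_force: [-0.9, -0.6, -0.3]
opening: 0.999
finger_force: 0.0
at [0.4489 0.4489 0.4004] ang 29.8 open 0.999 ff 0.0 t 1.85 tilt 0.09 F [-0.9 -0.6 -0.3]
spin -0.2
(0.6, 0, 0.4) x 14 per row [-3.32 -0.67  0.01] total [-46.4  -9.4   0.1]
(0.413, -0.207, 0.36) x 8 per row [-1.07 -3.32  0.5 ] total [ -8.6 -26.5   4. ]
```

```bash
python3 -m creep '[{"grip":1,"tx":-3.3,"ty":-0.7,"tz":0,"spin":0},{"grip":1,"tx":-3.3,"ty":-0.7,"tz":0,"spin":0},{"grip":1,"tx":-3.3,"ty":-0.7,"tz":0,"spin":0},{"grip":1,"tx":-3.3,"ty":-0.7,"tz":0,"spin":0},{"grip":1,"tx":-3.3,"ty":-0.7,"tz":0,"spin":0},{"grip":1,"tx":-3.3,"ty":-0.7,"tz":0,"spin":0},{"grip":1,"tx":-3.3,"ty":-0.7,"tz":0,"spin":0}]'
python3 -m creep '[{"grip":1,"tx":-3.3,"ty":-0.7,"tz":0,"spin":0},{"grip":1,"tx":-3.3,"ty":-0.7,"tz":0,"spin":0},{"grip":1,"tx":-3.3,"ty":-0.7,"tz":0,"spin":0},{"grip":1,"tx":-3.3,"ty":-0.7,"tz":0,"spin":0},{"grip":1,"tx":-3.3,"ty":-0.7,"tz":0,"spin":0},{"grip":1,"tx":-3.3,"ty":-0.7,"tz":0,"spin":0},{"grip":1,"tx":-3.3,"ty":-0.7,"tz":0,"spin":0}]'
python3 -m creep '[{"grip":1,"tx":-1.1,"ty":-3.3,"tz":0.5,"spin":0},{"grip":1,"tx":-1.1,"ty":-3.3,"tz":0.5,"spin":0},{"grip":1,"tx":-1.1,"ty":-3.3,"tz":0.5,"spin":0},{"grip":1,"tx":-1.1,"ty":-3.3,"tz":0.5,"spin":0},{"grip":1,"tx":-1.1,"ty":-3.3,"tz":0.5,"spin":0},{"grip":1,"tx":-1.1,"ty":-3.3,"tz":0.5,"spin":0},{"grip":1,"tx":-1.1,"ty":-3.3,"tz":0.5,"spin":0},{"grip":1,"tx":-1.1,"ty":-3.3,"tz":0.5,"spin":0}]'
python3 -m creep '[{"grip":0.5,"tx":0,"ty":0,"tz":0,"spin":0},{"grip":0.5,"tx":0,"ty":0,"tz":0,"spin":0}]'
python3 -c "
from h import *
plan([(.4128,-.2072,.12),(.4128,-.2072,.03)],30)
p,d=optics.snapshot('top');cv2.imwrite('pics/t1.png',p[:,:,::-1])"
```

```text
clock: 2.43
tool_pos: [0.5178, 0.2267, 0.3998]
eef_rot: [0.498, 0.867, -0.0, -0.001]
contact_force: [0.4, 0.1, 0.3]
opening: 0.997
finger_force: 0.0
clock: 3.02
tool_pos: [0.5917, 0.0026, 0.3997]
eef_rot: [0.498, 0.867, 0.0, -0.001]
contact_force: [-0.6, 0.2, 0.1]
opening: 1.001
finger_force: 0.0
clock: 3.68
tool_pos: [0.4062, -0.2052, 0.3597]
eef_rot: [0.498, 0.867, 0.0, -0.001]
contact_force: [0.0, -1.2, 0.3]
opening: 1.002
finger_force: 0.0
clock: 3.85
tool_pos: [0.4061, -0.206, 0.3599]
eef_rot: [0.5, 0.866, 0.0, -0.001]
contact_force: [0.1, 0.3, -0.9]
opening: 0.872
finger_force: 0.0
at [ 0.4061 -0.206   0.3599] ang 30.0 open 0.872 ff 0.0 t 3.85 tilt 0.08 F [ 0.1  0.3 -0.9]
spin -0.0
(0.4128, -0.2072, 0.12) x 7 per row [-0.07  0.08  3.43] total [-0.5  0.5 24. ]
(0.4128, -0.2072, 0.03) x 3 per row [-0.  0.  3.] total [-0.  0.  9.]
```

View pics/t1.png

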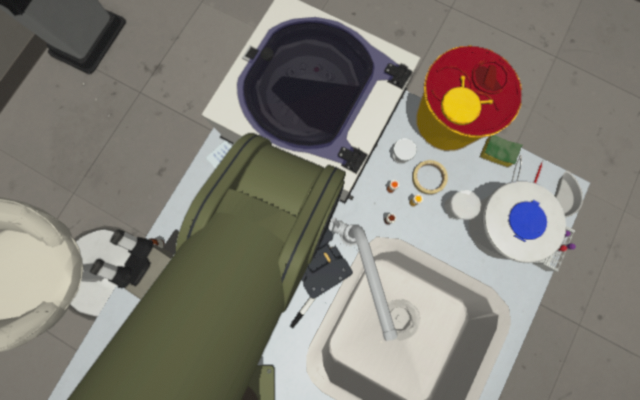

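The forearm (olive, about (250,250)) hides the straw vial in the top view. The other three vials are unchanged. I'll descend part way and check with the scene camera.

```bash
python3 -m creep '[{"grip":0.5,"tx":-0.1,"ty":0.1,"tz":3,"spin":0},{"grip":0.5,"tx":-0.1,"ty":0.1,"tz":3,"spin":0},{"grip":0.5,"tx":-0.1,"ty":0.1,"tz":3,"spin":0},{"grip":0.5,"tx":-0.1,"ty":0.1,"tz":3,"spin":0},{"grip":0.5,"tx":-0.1,"ty":0.1,"tz":3,"spin":0},{"grip":0.5,"tx":0,"ty":0,"tz":3,"spin":0},{"grip":0.5,"tx":0,"ty":0,"tz":3,"spin":0},{"grip":0.5,"tx":0,"ty":0,"tz":3,"spin":0}]'
python3 -c "
from h import *
plan([(.4128,-.2072,.03)],30)
p,d=optics.snapshot('scene');cv2.imwrite('pics/s2.png',p[:,:,::-1])"
```

```text
clock: 4.57
tool_pos: [0.4162, -0.2054, 0.1188]
eef_rot: [0.498, 0.867, 0.001, 0.0]
contact_force: [0.3, -0.0, -0.6]
opening: 0.746
finger_force: 0.0
at [ 0.4162 -0.2054  0.1188] ang 30.3 open 0.746 ff 0.0 t 4.57 tilt 0.12 F [ 0.3 -0.  -0.6]
spin 0.3
(0.4128, -0.2072, 0.03) x 3 per row [ 0.   -0.13  2.96] total [ 0.  -0.4  8.9]
```

View pics/s2.png

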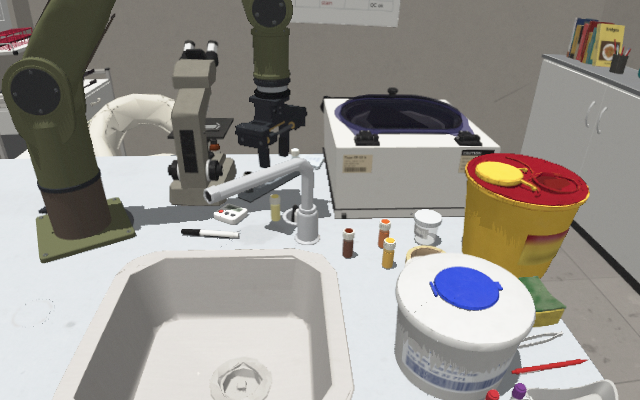

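The fingers hang at scene (262–292,160), directly above the straw vial at (275,207), and the links are clear. I'll descend and grip.

```bash
python3 -m creep '[{"grip":0.5,"tx":0,"ty":-0.2,"tz":3,"spin":0},{"grip":0.5,"tx":0,"ty":-0.2,"tz":3,"spin":0},{"grip":0.5,"tx":0,"ty":0,"tz":2.9,"spin":0},{"grip":0.5,"tx":0,"ty":0,"tz":0,"spin":0},{"grip":-1,"tx":0,"ty":0,"tz":0,"spin":0},{"grip":-1,"tx":0,"ty":0,"tz":0,"spin":0},{"grip":-1,"tx":0,"ty":0,"tz":0,"spin":0},{"grip":-1,"tx":0,"ty":0,"tz":0,"spin":0}]' 15
python3 -m creep '[{"grip":-1,"tx":0,"ty":0,"tz":0,"spin":0},{"grip":-1,"tx":0,"ty":0,"tz":0,"spin":0},{"grip":-1,"tx":0,"ty":0,"tz":0,"spin":0},{"grip":-1,"tx":0,"ty":0,"tz":0,"spin":0},{"grip":-1,"tx":0,"ty":0,"tz":0,"spin":0},{"grip":-1,"tx":0,"ty":0,"tz":0,"spin":0}]'
```

```text
clock: 5.28
tool_pos: [0.4121, -0.2102, 0.033]
eef_rot: [0.5, 0.866, 0.0, 0.002]
contact_force: [0.4, -0.3, 0.3]
opening: 0.47
finger_force: 0.0
clock: 5.78
tool_pos: [0.4107, -0.21, 0.0313]
eef_rot: [0.5, 0.866, 0.0, -0.0]
contact_force: [0.5, 0.9, 0.0]
opening: 0.016
finger_force: 0.0
```

```bash
python3 -c "
from h import *
for n in('scene','top'):
    p,d=optics.snapshot(n);np.savez(n+'3.npz',p=p,d=d)
    if n=='scene': c=p[110:260,190:390];cv2.imwrite('pics/s3.png',cv2.resize(c,None,fx=4,fy=4,interpolation=cv2.INTER_CUBIC)[:,:,::-1])
print(proj('scene',[r.get_state()['tool_pos'],[.4128,-.2072,.066],[.4128,-.2072,0]]))
plan([],30)"
```

```text
[[274.87368461 209.1350363 ]
 [274.5870967  195.72716353]
 [275.53238397 219.44438713]]
at [ 0.4107 -0.21    0.0312] ang 30.0 open 0.004 ff 0.0 t 5.88 tilt 0.01 F [ 0.3 -0.5  0.4]
spin -0.0
```

View pics/s3.png

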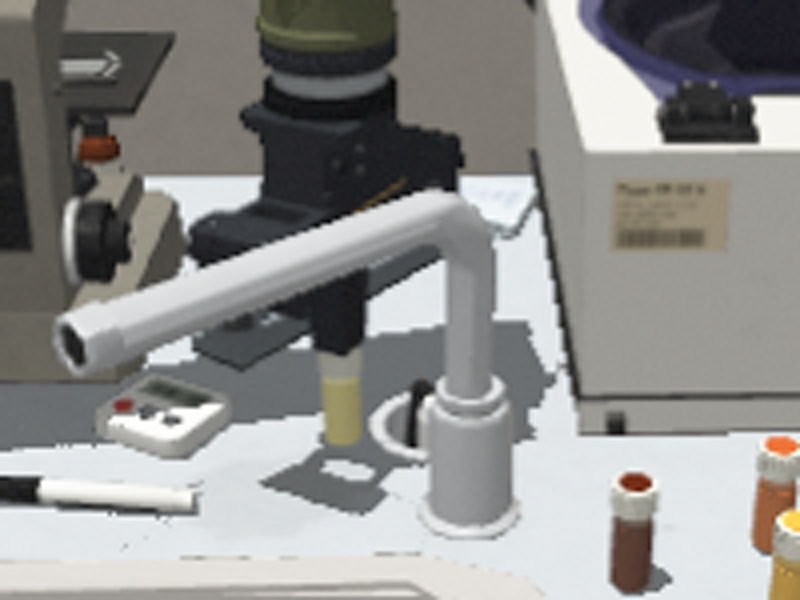

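```bash
python3 -c "
from h import *
f=np.load('scene3.npz');P=height('scene',f['d'])
for v in range(184,222,2): print(v,[P[v,u].round(3).tolist() for u in(270,275,280)], f['p'][v,275])
print(r.get_state()); print([a for a in dir(r) if a[0]!='_'])
"
```

```text
184 [[0.398, -0.216, 0.105], [0.407, -0.223, 0.105], [0.425, -0.213, 0.096]] [30 30 34]
186 [[0.396, -0.22, 0.102], [0.405, -0.226, 0.102], [0.424, -0.214, 0.092]] [27 27 30]
188 [[0.397, -0.216, 0.095], [0.406, -0.224, 0.096], [0.425, -0.213, 0.086]] [30 27 32]
190 [[0.397, -0.215, 0.089], [0.406, -0.223, 0.09], [0.426, -0.211, 0.08]] [29 28 33]
192 [[0.397, -0.216, 0.084], [0.406, -0.223, 0.085], [0.424, -0.214, 0.076]] [31 31 33]
194 [[0.398, -0.214, 0.078], [0.405, -0.225, 0.081], [0.424, -0.213, 0.07]] [31 31 36]
196 [[0.397, -0.215, 0.073], [0.404, -0.227, 0.077], [0.48, -0.108, 0.0]] [30 31 34]
198 [[0.401, -0.207, 0.063], [0.405, -0.224, 0.07], [0.475, -0.117, -0.001]] [30 31 33]
200 [[0.399, -0.21, 0.06], [0.409, -0.216, 0.06], [0.47, -0.126, -0.001]] [143 142 134]
202 [[0.401, -0.206, 0.052], [0.409, -0.216, 0.055], [0.466, -0.134, -0.002]] [145 145 136]
204 [[0.4, -0.207, 0.047], [0.409, -0.216, 0.049], [0.459, -0.146, -0.0]] [153 151 135]
206 [[0.401, -0.205, 0.04], [0.408, -0.217, 0.044], [0.455, -0.154, -0.001]] [157 151 107]
208 [[0.4, -0.205, 0.035], [0.407, -0.218, 0
[... 653 characters left out ...]
  2.1842764 , -0.15752919,
        0.14662411,  1.0541197 ]), 'qd': array([-0.00061176,  0.00014268, -0.0011296 , -0.00079068, -0.00058331,
        0.00161752,  0.00097117]), 'joint_torque': array([-1.70961139e-03, -4.54719615e+01,  1.76544774e+00, -2.78340630e+00,
       -1.77478953e-03,  7.61897326e-02,  3.20954689e-05]), 'tool_pos': array([ 0.41072899, -0.20996979,  0.03122139]), 'eef_rot': array([ 5.00144603e-01,  8.65941895e-01,  3.22517067e-05, -9.49920876e-05]), 'contact_force': array([ 0.26829528, -0.48812199,  0.4035725 ]), 'moment': array([-0.04992882,  0.0505712 , -0.0083295 ]), 'finger_force': 0.0, 'opening': 0.004351344552136615}
['Unreachable', 'get_state', 'grip_point_offset']
```

```bash
python3 -c "
from h import *
f=np.load('scene3.npz');P=height('scene',f['d'])
for n in('scene','top'):
    f=np.load(n+'3.npz');P=height(n,f['d']); dark=(f['p'].max(2)<70)&(np.hypot(P[:,:,0]-.41,P[:,:,1]+.21)<.12)&(P[:,:,2]>.04)&(P[:,:,2]<.35)
    Q=P[dark]; c=np.array([.4107,-.21]); u=np.array([.866,.5]);v=np.array([-.5,.866])
    A=(Q[:,:2]-c)@u;B=(Q[:,:2]-c)@v
    for z in np.arange(.04,.3,.01):
        m=(Q[:,2]>=z)&(Q[:,2]<z+.01)
        if m.sum()>3: print(n,round(z,2),m.sum(),'along',A[m].min().round(3),A[m].max().round(3),'across',B[m].min().round(3),B[m].max().round(3))
"
```

```text
scene 0.06 10 along -0.012 0.011 across -0.009 0.009
scene 0.07 45 along -0.018 0.012 across -0.011 0.009
scene 0.08 52 along -0.018 0.011 across -0.011 0.01
scene 0.09 54 along -0.019 0.018 across -0.011 0.008
scene 0.1 55 along -0.02 0.018 across -0.011 0.008
scene 0.11 35 along -0.02 0.016 across -0.012 0.007
scene 0.13 47 along -0.087 0.081 across -0.034 0.009
scene 0.14 55 along -0.087 0.081 across -0.035 0.032
scene 0.15 77 along -0.092 0.092 across -0.034 0.034
scene 0.16 169 along -0.095 0.091 across -0.035 0.033
scene 0.17 468 along -0.095 0.092 across -0.035 0.029
scene 0.18 138 along -0.043 0.015 across -0.022 0.019
scene 0.19 112 along -0.042 0.016 across -0.022 0.018
scene 0.2 83 along -0.042 0.007 across -0.022 0.02
scene 0.21 157 along -0.041 0.013 across -0.035 0.034
scene 0.22 200 along -0.041 0.025 across -0.037 0.035
scene 0.23 66 along -0.037 0.022 across -0.037 0.019
scene 0.24 47 along -0.04 -0.003 across -0.038 0.019
scene 0.25 159 along -0.039 0.012 across -0.04 0.03
scene 0.26 79 along -0.039 0.008 across -0.041 0.028
scene 0.27 83 along -0.037 0.009 across -0.038 0.008
scene 0.28 119 along -0.038 0.006 across -0.038 0.01
scene 0.29 142 along -0.038 0.005 across -0.038 0.028
top 0.17 47 along -0.089 0.082 across -0.034 0.019
top 0.22 16 along -0.04 -0.032 across -0.031 -0.02
```

The fingertips are really at z≈0.067 while the reported TCP z is 0.031. The reported height is about 36 mm low, and xy agrees. I'll correct for that in the helper and try again.

```bash
sed -i 's/p=np.array(s\["tool_pos"\])$/p=np.array(s["tool_pos"])+[0,0,.036]  # reported z is 36 mm low/' h.py; grep -n "36 mm" h.py
python3 -m creep '[{"grip":0.5,"tx":0,"ty":0,"tz":-1,"spin":0},{"grip":0.5,"tx":0,"ty":0,"tz":0,"spin":0},{"grip":0.5,"tx":0,"ty":0,"tz":0,"spin":0},{"grip":0.5,"tx":0,"ty":0,"tz":0,"spin":0},{"grip":0.5,"tx":0,"ty":0,"tz":0,"spin":0},{"grip":0.5,"tx":0,"ty":0,"tz":0,"spin":0},{"grip":0.5,"tx":0,"ty":0,"tz":0,"spin":0},{"grip":0.5,"tx":0,"ty":0,"tz":0,"spin":0}]'
python3 -m creep '[{"grip":0.5,"tx":0,"ty":0.2,"tz":1.5,"spin":0},{"grip":0.5,"tx":0,"ty":0.1,"tz":1.5,"spin":0},{"grip":0.5,"tx":0,"ty":0,"tz":1.5,"spin":0},{"grip":0.5,"tx":0,"ty":0,"tz":0,"spin":0},{"grip":0.5,"tx":0,"ty":0,"tz":0,"spin":0}]'
```

```text
20:    s=r.get_state(); p=np.array(s["tool_pos"])+[0,0,.036]  # reported z is 36 mm low
clock: 6.55
tool_pos: [0.4107, -0.21, 0.0412]
eef_rot: [0.5, 0.866, 0.0, -0.0]
contact_force: [0.4, -0.4, 0.6]
opening: 0.585
finger_force: 0.0
clock: 6.97
tool_pos: [0.4128, -0.2082, -0.0041]
eef_rot: [0.5, 0.866, -0.0, -0.001]
contact_force: [-0.5, -0.0, 1.0]
opening: 0.75
finger_force: 0.0
```

```bash
python3 -m creep '[{"grip":-1,"tx":0,"ty":0,"tz":0,"spin":0},{"grip":-1,"tx":0,"ty":0,"tz":0,"spin":0},{"grip":-1,"tx":0,"ty":0,"tz":0,"spin":0},{"grip":-1,"tx":0,"ty":0,"tz":0,"spin":0},{"grip":-1,"tx":0,"ty":0,"tz":0,"spin":0},{"grip":-1,"tx":0,"ty":0,"tz":0,"spin":0},{"grip":-1,"tx":0,"ty":0,"tz":0,"spin":0},{"grip":-1,"tx":0,"ty":0,"tz":0,"spin":0}]' 15
python3 -m creep '[{"grip":-1,"tx":0,"ty":0,"tz":0,"spin":0},{"grip":-1,"tx":0,"ty":0,"tz":0,"spin":0},{"grip":-1,"tx":0,"ty":0,"tz":-0.5,"spin":0},{"grip":-1,"tx":0,"ty":0,"tz":-1.5,"spin":0},{"grip":-1,"tx":0,"ty":0,"tz":-3,"spin":0},{"grip":-1,"tx":0,"ty":0,"tz":-3,"spin":0},{"grip":-1,"tx":0,"ty":0,"tz":-2,"spin":0},{"grip":-1,"tx":0,"ty":0,"tz":0,"spin":0}]'
python3 -c "
from h import *
plan([(.413,-.207,.20),(.5569,-.0083,.20),(.5569,-.0083,.08)],76)"
```

```text
clock: 7.63
tool_pos: [0.4136, -0.2085, -0.0036]
eef_rot: [0.5, 0.866, 0.0, 0.0]
contact_force: [-0.1, -0.5, 2.1]
opening: 0.263
finger_force: 15.0
clock: 8.3
tool_pos: [0.415, -0.2094, 0.0996]
eef_rot: [0.5, 0.866, 0.0, 0.003]
contact_force: [0.2, 0.3, -0.1]
opening: 0.258
finger_force: 15.0
at [ 0.415  -0.2094  0.1356] ang 30.0 open 0.258 ff 15.0 t 8.3 tilt 0.34 F [ 0.2  0.3 -0.1]
spin -46.0
(0.413, -0.207, 0.2) x 2 per row [ 0.11  0.11 -3.22] total [ 0.2  0.2 -6.4]
(0.5569, -0.0083, 0.2) x 7 per row [-1.31  3.25  0.02] total [-9.2 22.8  0.1]
(0.5569, -0.0083, 0.08) x 4 per row [ 0.01 -0.01  3.  ] total [ 0.1 -0.  12. ]
```

```bash
python3 -m creep '[{"grip":-1,"tx":0,"ty":0,"tz":-3,"spin":0},{"grip":-1,"tx":0,"ty":0,"tz":-3,"spin":0},{"grip":-1,"tx":0,"ty":0,"tz":-3,"spin":0},{"grip":-1,"tx":0,"ty":0,"tz":-2,"spin":0},{"grip":-1,"tx":0,"ty":0,"tz":0,"spin":-6},{"grip":-1,"tx":0,"ty":0,"tz":0,"spin":-6},{"grip":-1,"tx":0,"ty":0,"tz":0,"spin":-6},{"grip":-1,"tx":0,"ty":0,"tz":0,"spin":-6}]'
python3 -m creep '[{"grip":-1,"tx":0,"ty":0,"tz":0,"spin":-6},{"grip":-1,"tx":0,"ty":0,"tz":0,"spin":-6},{"grip":-1,"tx":0,"ty":0,"tz":0,"spin":-5},{"grip":-1,"tx":0,"ty":0,"tz":0,"spin":-5},{"grip":-1,"tx":0,"ty":0,"tz":0,"spin":0}]'
python3 -c "
from h import *
plan([(.5573,-.0078,.25),(.5573,-.0078,.10)],76,3)"
```

```text
clock: 8.97
tool_pos: [0.4128, -0.2082, 0.2056]
eef_rot: [0.307, 0.952, 0.0, -0.001]
contact_force: [0.3, -0.3, -0.9]
opening: 0.265
finger_force: 15.0
clock: 9.38
tool_pos: [0.4127, -0.2082, 0.2055]
eef_rot: [0.121, 0.993, 0.001, -0.001]
contact_force: [-0.1, 0.5, -0.5]
opening: 0.26
finger_force: 15.0
at [ 0.4127 -0.2082  0.2415] ang 76.1 open 0.26 ff 15.0 t 9.38 tilt 0.11 F [-0.1  0.5 -0.5]
spin 0.1
(0.5573, -0.0078, 0.25) x 9 per row [-1.02  2.55 -0.09] total [-9.2 22.9 -0.9]
(0.5573, -0.0078, 0.1) x 5 per row [-0.01 -0.    3.  ] total [-0. -0. 15.]
```

```bash
python3 -m creep '[{"grip":-1,"tx":-1.2,"ty":2.9,"tz":0,"spin":0},{"grip":-1,"tx":-1.2,"ty":2.9,"tz":0,"spin":0},{"grip":-1,"tx":-1.2,"ty":2.9,"tz":0,"spin":0},{"grip":-1,"tx":-1.2,"ty":2.9,"tz":0,"spin":0},{"grip":-1,"tx":-1.2,"ty":2.9,"tz":0,"spin":0},{"grip":-1,"tx":-1.2,"ty":2.9,"tz":0,"spin":0},{"grip":-1,"tx":-1.1,"ty":2.8,"tz":0,"spin":0},{"grip":-1,"tx":-0.9,"ty":2.7,"tz":0,"spin":0}]'
python3 -m creep '[{"grip":-1,"tx":0,"ty":0,"tz":0,"spin":0},{"grip":-1,"tx":0,"ty":0,"tz":3,"spin":0},{"grip":-1,"tx":0,"ty":0,"tz":3,"spin":0},{"grip":-1,"tx":0,"ty":0,"tz":3,"spin":0},{"grip":-1,"tx":0,"ty":0,"tz":3,"spin":0},{"grip":-1,"tx":0,"ty":0,"tz":2,"spin":0},{"grip":-1,"tx":0,"ty":0,"tz":0,"spin":0},{"grip":-1,"tx":0,"ty":0,"tz":0,"spin":0}]'
python3 -c "
from h import *
plan([(.5573,-.0078,.0984),(.5573,-.0078,.0384)],76,3)
p,d=optics.snapshot('scene');P=height('scene',d)
c=p[100:220,200:360];cv2.imwrite('pics/s4.png',cv2.resize(c,None,fx=5,fy=5,interpolation=cv2.INTER_CUBIC)[:,:,::-1])"
```

```text
clock: 10.05
tool_pos: [0.5586, -0.0069, 0.2055]
eef_rot: [0.123, 0.992, 0.0, -0.001]
contact_force: [0.5, 0.3, -0.6]
opening: 0.267
finger_force: 15.0
clock: 10.72
tool_pos: [0.5568, -0.0089, 0.0653]
eef_rot: [0.123, 0.992, -0.0, -0.002]
contact_force: [0.1, -0.4, 1.0]
opening: 0.265
finger_force: 15.0
at [ 0.5568 -0.0089  0.1013] ang 75.9 open 0.265 ff 15.0 t 10.72 tilt 0.18 F [ 0.1 -0.4  1. ]
spin -0.1
(0.5573, -0.0078, 0.0984) x 1 per row [-0.02  0.12  0.29] total [-0.   0.1  0.3]
(0.5573, -0.0078, 0.0384) x 3 per row [-0.01  0.    2.  ] total [-0.  0.  6.]
```

View pics/s4.png

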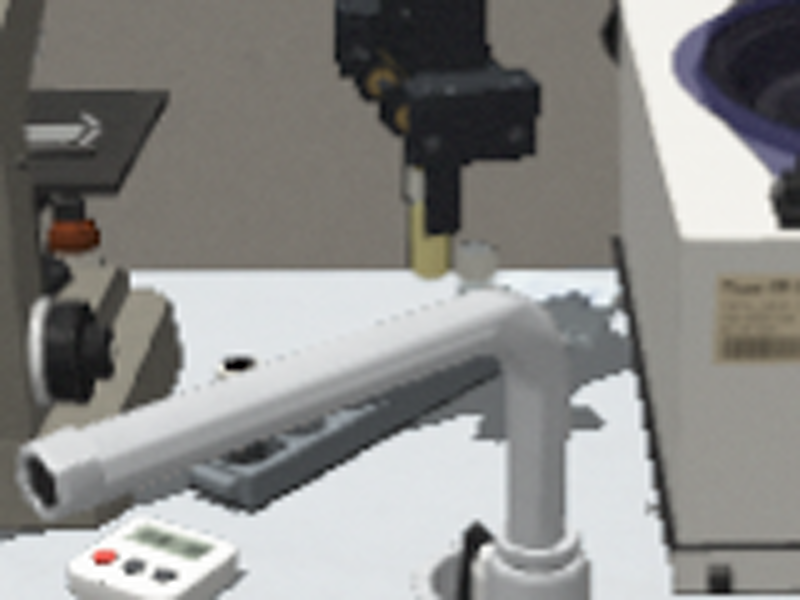

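The straw vial hangs upright in the fingers at crop (430,230), just left of the blank at (475,262), with the tap arm below. I'll lower it.

```bash
python3 -m creep '[{"grip":-1,"tx":0,"ty":0.1,"tz":2,"spin":0},{"grip":-1,"tx":0,"ty":0,"tz":1.5,"spin":0},{"grip":-1,"tx":0,"ty":0,"tz":1,"spin":0},{"grip":-1,"tx":0,"ty":0,"tz":0.7,"spin":0},{"grip":-1,"tx":0,"ty":0,"tz":0.5,"spin":0},{"grip":-1,"tx":0,"ty":0,"tz":0.4,"spin":0},{"grip":-1,"tx":0,"ty":0,"tz":0.1,"spin":0},{"grip":-1,"tx":0,"ty":0,"tz":0,"spin":0}]'
python3 -m creep '[{"grip":-1,"tx":0,"ty":0,"tz":0.1,"spin":0},{"grip":-1,"tx":0,"ty":0,"tz":0,"spin":0},{"grip":-1,"tx":0,"ty":0,"tz":0,"spin":0}]'
```

```text
clock: 11.43
tool_pos: [0.5585, -0.0076, 0.0045]
eef_rot: [0.122, 0.993, 0.0, 0.0]
contact_force: [0.3, 0.0, -1.0]
opening: 0.266
finger_force: 15.0
clock: 11.68
tool_pos: [0.5585, -0.0076, 0.0036]
eef_rot: [0.122, 0.993, 0.0, 0.0]
contact_force: [0.6, -0.4, -0.7]
opening: 0.262
finger_force: 15.0
```

```bash
python3 -m creep '[{"grip":-1,"tx":0,"ty":0,"tz":0.1,"spin":0},{"grip":-1,"tx":0,"ty":0,"tz":0,"spin":0},{"grip":0.1,"tx":0,"ty":0,"tz":0,"spin":0},{"grip":0.1,"tx":0,"ty":0,"tz":0,"spin":0},{"grip":0.1,"tx":0,"ty":0,"tz":0,"spin":0},{"grip":0.1,"tx":0,"ty":0,"tz":0,"spin":0},{"grip":0.1,"tx":0,"ty":0,"tz":0,"spin":0},{"grip":0.1,"tx":0,"ty":0,"tz":0,"spin":0}]'
python3 -m creep '[{"grip":0.1,"tx":0,"ty":0,"tz":-1,"spin":0},{"grip":0.1,"tx":0,"ty":0,"tz":-2,"spin":0},{"grip":0.1,"tx":0,"ty":0,"tz":-3,"spin":0},{"grip":0.1,"tx":0,"ty":0,"tz":-3,"spin":0},{"grip":0.1,"tx":0,"ty":0,"tz":-3,"spin":0},{"grip":0.1,"tx":0,"ty":0,"tz":-4,"spin":0},{"grip":0.1,"tx":0,"ty":0,"tz":-4,"spin":0},{"grip":0.1,"tx":0,"ty":0,"tz":-4,"spin":0}]'
python3 -c "
from h import *
plan([(.45,-.2,.31),(.4736,-.419,.31),(.4736,-.419,.10),(.4736,-.419,.032)],50)
p,d=optics.snapshot('scene')
c=p[100:220,200:360];cv2.imwrite('pics/s5.png',cv2.resize(c,None,fx=5,fy=5,interpolation=cv2.INTER_CUBIC)[:,:,::-1])"
```

```text
clock: 12.35
tool_pos: [0.5583, -0.0076, 0.0023]
eef_rot: [0.122, 0.993, 0.0, -0.0]
contact_force: [-0.1, 0.2, 0.6]
opening: 0.544
finger_force: 0.0
clock: 13.02
tool_pos: [0.5576, -0.0077, 0.245]
eef_rot: [0.122, 0.993, 0.0, 0.0]
contact_force: [1.8, 0.4, -0.9]
opening: 0.551
finger_force: 0.0
at [ 0.5576 -0.0077  0.281 ] ang 76.0 open 0.551 ff 0.0 t 13.02 tilt 0.01 F [ 1.8  0.4 -0.9]
spin 26.0
(0.45, -0.2, 0.31) x 7 per row [-0.59 -3.09 -0.41] total [ -4.1 -21.6  -2.9]
(0.4736, -0.419, 0.31) x 7 per row [-2.27 -2.18 -0.  ] total [-15.9 -15.3  -0. ]
(0.4736, -0.419, 0.1) x 6 per row [ 0.  -0.   3.5] total [ 0. -0. 21.]
(0.4736, -0.419, 0.032) x 2 per row [ 0.  -0.   3.4] total [ 0.  -0.   6.8]
```

View pics/s5.png

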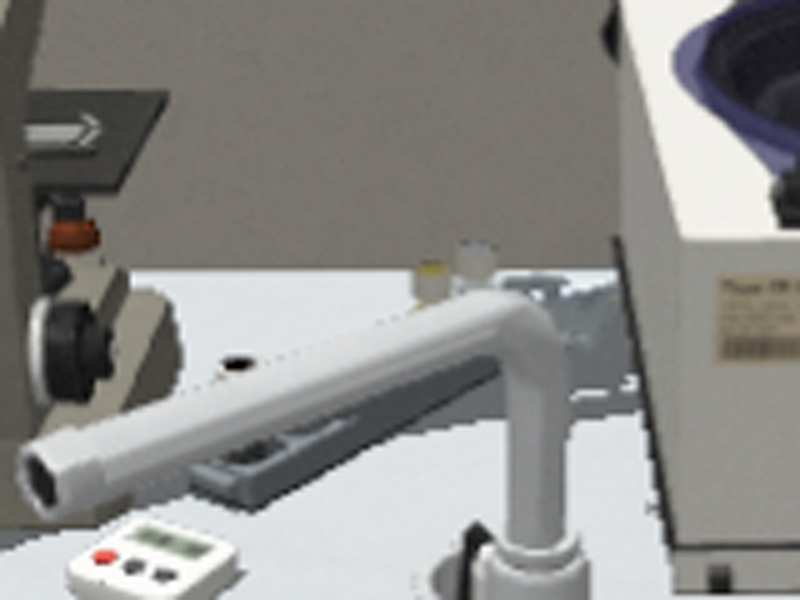

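The straw vial stands upright in the well beside the blank, with its cap at crop (432,275). Brown is next.

```bash
python3 -m creep '[{"grip":0.5,"tx":0,"ty":0,"tz":-2,"spin":6.5},{"grip":0.5,"tx":0,"ty":0,"tz":-2,"spin":6.5},{"grip":0.5,"tx":0,"ty":0,"tz":0,"spin":6.5},{"grip":0.5,"tx":0,"ty":0,"tz":0,"spin":6.5},{"grip":0.5,"tx":0,"ty":0,"tz":0,"spin":0}]'
python3 -m creep '[{"grip":0.5,"tx":-0.6,"ty":-3.1,"tz":0,"spin":0},{"grip":0.5,"tx":-0.6,"ty":-3.1,"tz":0,"spin":0},{"grip":0.5,"tx":-0.6,"ty":-3.1,"tz":0,"spin":0},{"grip":0.5,"tx":-0.6,"ty":-3.1,"tz":0,"spin":0},{"grip":0.5,"tx":-0.6,"ty":-3.1,"tz":0,"spin":0},{"grip":0.5,"tx":-0.6,"ty":-3.1,"tz":0,"spin":0},{"grip":0.5,"tx":-0.6,"ty":-3.1,"tz":0,"spin":0}]'
python3 -m creep '[{"grip":0.5,"tx":-2.3,"ty":-2.2,"tz":0,"spin":0},{"grip":0.5,"tx":-2.3,"ty":-2.2,"tz":0,"spin":0},{"grip":0.5,"tx":-2.3,"ty":-2.2,"tz":0,"spin":0},{"grip":0.5,"tx":-2.3,"ty":-2.2,"tz":0,"spin":0},{"grip":0.5,"tx":-2.3,"ty":-2.2,"tz":0,"spin":0},{"grip":0.5,"tx":-2.3,"ty":-2.2,"tz":0,"spin":0},{"grip":0.5,"tx":-2.2,"ty":-2.2,"tz":0,"spin":0},{"grip":0.5,"tx":0,"ty":0,"tz":0,"spin":0}]'
python3 -c "
from h import *
plan([(.4736,-.419,.10),(.4736,-.419,.032)],50)"
```

```text
clock: 13.48
tool_pos: [0.5582, -0.0075, 0.2831]
eef_rot: [0.343, 0.939, 0.0, 0.0]
contact_force: [-0.1, 0.5, 0.3]
opening: 0.746
finger_force: 0.0
clock: 14.07
tool_pos: [0.4497, -0.2019, 0.2823]
eef_rot: [0.34, 0.94, 0.0, -0.0]
contact_force: [0.3, 0.3, -0.0]
opening: 0.745
finger_force: 0.0
clock: 14.73
tool_pos: [0.472, -0.4289, 0.2816]
eef_rot: [0.344, 0.939, -0.003, 0.0]
contact_force: [-0.3, -0.6, 0.4]
opening: 0.751
finger_force: 0.0
at [ 0.472  -0.4289  0.3176] ang 49.7 open 0.751 ff 0.0 t 14.73 tilt 0.3 F [-0.3 -0.6  0.4]
spin -0.3
(0.4736, -0.419, 0.1) x 7 per row [0.08 0.14 3.11] total [ 0.6  1.  21.8]
(0.4736, -0.419, 0.032) x 2 per row [0.01 0.02 3.4 ] total [0.  0.  6.8]
```

```bash
python3 -m creep '[{"grip":0.5,"tx":0.3,"ty":0.5,"tz":2,"spin":0},{"grip":0.5,"tx":0.3,"ty":0.5,"tz":3,"spin":0},{"grip":0.5,"tx":0,"ty":0,"tz":3.5,"spin":0},{"grip":0.5,"tx":0,"ty":0,"tz":3.5,"spin":0},{"grip":0.5,"tx":0,"ty":0,"tz":3.5,"spin":0},{"grip":0.5,"tx":0,"ty":0,"tz":3.5,"spin":0},{"grip":0.5,"tx":0,"ty":0,"tz":2.5,"spin":0},{"grip":0.5,"tx":0,"ty":0,"tz":0,"spin":0}]'
python3 -c "
from h import *
plan([(.4736,-.419,.032)],50)"
```

```text
clock: 15.4
tool_pos: [0.4729, -0.4064, 0.0621]
eef_rot: [0.341, 0.94, 0.002, -0.005]
contact_force: [-0.7, 0.4, -1.0]
opening: 0.748
finger_force: 0.0
at [ 0.4729 -0.4064  0.0981] ang 50.2 open 0.748 ff 0.0 t 15.4 tilt 0.63 F [-0.7  0.4 -1. ]
spin 0.2
(0.4736, -0.419, 0.032) x 2 per row [-0.47 -0.46  3.3 ] total [-0.9 -0.9  6.6]
```

```bash
python3 -m creep '[{"grip":0.5,"tx":-0.4,"ty":-0.4,"tz":0,"spin":0},{"grip":0.5,"tx":0,"ty":0,"tz":0,"spin":0},{"grip":0.5,"tx":0,"ty":0,"tz":0,"spin":0},{"grip":0.5,"tx":0,"ty":0,"tz":0,"spin":0}]'
python3 -c "
from h import *
plan([(.4736,-.419,.032)],50)"
```

```text
clock: 15.73
tool_pos: [0.4779, -0.4169, 0.0694]
eef_rot: [0.342, 0.94, -0.001, 0.002]
contact_force: [-1.1, 0.5, -0.6]
opening: 0.748
finger_force: 0.0
at [ 0.4779 -0.4169  0.1054] ang 50.0 open 0.748 ff 0.0 t 15.73 tilt 0.21 F [-1.1  0.5 -0.6]
spin -0.0
(0.4736, -0.419, 0.032) x 3 per row [ 0.07 -0.15  2.45] total [ 0.2 -0.4  7.3]
```

```bash
python3 -m creep '[{"grip":0.5,"tx":0.2,"ty":-0.4,"tz":1.5,"spin":0},{"grip":0.5,"tx":0,"ty":0,"tz":1.5,"spin":0},{"grip":0.5,"tx":0,"ty":0,"tz":1.5,"spin":0},{"grip":0.5,"tx":0,"ty":0,"tz":1.5,"spin":0},{"grip":0.5,"tx":0,"ty":0,"tz":0.8,"spin":0},{"grip":0.5,"tx":0,"ty":0,"tz":0.4,"spin":0},{"grip":0.5,"tx":0,"ty":0,"tz":0,"spin":0},{"grip":0.5,"tx":0,"ty":0,"tz":0,"spin":0}]'
python3 -c "
from h import *
plan([(.4736,-.419,.032)],50);print(r.get_state()['q'].round(2))"
```

```text
clock: 16.4
tool_pos: [0.4733, -0.4179, -0.0039]
eef_rot: [0.342, 0.94, -0.0, 0.001]
contact_force: [-0.3, 0.1, 0.5]
opening: 0.749
finger_force: 0.0
at [ 0.4733 -0.4179  0.0321] ang 50.0 open 0.749 ff 0.0 t 16.4 tilt 0.07 F [-0.3  0.1  0.5]
spin -0.0
(0.4736, -0.419, 0.032) x 1 per row [-0.09 -0.06  0.01] total [-0.1 -0.1  0. ]
[ 0.63  0.98  0.04  1.68 -0.06  0.49  1.58]
```

```bash
python3 -m creep '[{"grip":-1,"tx":0,"ty":0,"tz":0,"spin":0},{"grip":-1,"tx":0,"ty":0,"tz":0,"spin":0},{"grip":-1,"tx":0,"ty":0,"tz":0,"spin":0},{"grip":-1,"tx":0,"ty":0,"tz":0,"spin":0},{"grip":-1,"tx":0,"ty":0,"tz":0,"spin":0},{"grip":-1,"tx":0,"ty":0,"tz":0,"spin":0},{"grip":-1,"tx":0,"ty":0,"tz":0,"spin":0},{"grip":-1,"tx":0,"ty":0,"tz":0,"spin":0}]' 15
python3 -m creep '[{"grip":-1,"tx":0,"ty":0,"tz":0,"spin":0},{"grip":-1,"tx":0,"ty":0,"tz":0,"spin":0},{"grip":-1,"tx":0,"ty":0,"tz":-1,"spin":0},{"grip":-1,"tx":0,"ty":0,"tz":-3,"spin":0},{"grip":-1,"tx":0,"ty":0,"tz":-3,"spin":0},{"grip":-1,"tx":0,"ty":0,"tz":-3,"spin":0},{"grip":-1,"tx":0,"ty":0,"tz":-3,"spin":0},{"grip":-1,"tx":0,"ty":0,"tz":-3,"spin":0}]'
python3 -m creep '[{"grip":-1,"tx":0,"ty":0,"tz":-3,"spin":0},{"grip":-1,"tx":0,"ty":0,"tz":-3,"spin":0},{"grip":-1,"tx":0,"ty":0,"tz":-3,"spin":0},{"grip":-1,"tx":0,"ty":0,"tz":-3,"spin":0},{"grip":-1,"tx":0,"ty":0,"tz":-2,"spin":0},{"grip":-1,"tx":0,"ty":0,"tz":0,"spin":0}]'
python3 -c "
from h import *
plan([(.45,-.2,.34),(.4457,-.0520,.34),(.4457,-.0520,.104)],76,3.1)"
```

```text
clock: 17.07
tool_pos: [0.4727, -0.4175, -0.0047]
eef_rot: [0.342, 0.94, 0.0, 0.0]
contact_force: [-0.3, -0.7, -0.1]
opening: 0.264
finger_force: 15.0
clock: 17.73
tool_pos: [0.4724, -0.4173, 0.1574]
eef_rot: [0.342, 0.94, 0.0, -0.0]
contact_force: [1.0, 0.0, -1.3]
opening: 0.269
finger_force: 15.0
clock: 18.23
tool_pos: [0.4745, -0.4194, 0.301]
eef_rot: [0.342, 0.94, -0.002, 0.005]
contact_force: [0.9, -0.6, -1.0]
opening: 0.267
finger_force: 15.0
at [ 0.4745 -0.4194  0.337 ] ang 50.0 open 0.267 ff 14.97 t 18.23 tilt 0.56 F [ 0.9 -0.6 -1. ]
spin -26.0
(0.45, -0.2, 0.34) x 8 per row [ 0.96  2.59 -0.05] total [ 7.7 20.7 -0.4]
(0.4457, -0.052, 0.34) x 5 per row [ 0.8   2.85 -0.01] total [ 4.  14.3 -0. ]
(0.4457, -0.052, 0.104) x 8 per row [ 0.03 -0.    2.95] total [ 0.2 -0.  23.6]
```

```bash
python3 -m creep '[{"grip":-1,"tx":0,"ty":0,"tz":0,"spin":-6.5},{"grip":-1,"tx":0,"ty":0,"tz":0,"spin":-6.5},{"grip":-1,"tx":0,"ty":0,"tz":0,"spin":-6.5},{"grip":-1,"tx":0,"ty":0,"tz":0,"spin":-6.5},{"grip":-1,"tx":0,"ty":0,"tz":0,"spin":0}]'
python3 -m creep '[{"grip":-1,"tx":1,"ty":2.6,"tz":0,"spin":0},{"grip":-1,"tx":1,"ty":2.6,"tz":0,"spin":0},{"grip":-1,"tx":1,"ty":2.6,"tz":0,"spin":0},{"grip":-1,"tx":1,"ty":2.6,"tz":0,"spin":0},{"grip":-1,"tx":1,"ty":2.6,"tz":0,"spin":0},{"grip":-1,"tx":1,"ty":2.6,"tz":0,"spin":0},{"grip":-1,"tx":1,"ty":2.6,"tz":0,"spin":0},{"grip":-1,"tx":0.8,"ty":2.5,"tz":0,"spin":0}]'
python3 -m creep '[{"grip":-1,"tx":0.8,"ty":2.8,"tz":0,"spin":0},{"grip":-1,"tx":0.8,"ty":2.8,"tz":0,"spin":0},{"grip":-1,"tx":0.8,"ty":2.8,"tz":0,"spin":0},{"grip":-1,"tx":0.8,"ty":2.8,"tz":0,"spin":0},{"grip":-1,"tx":0.8,"ty":2.8,"tz":0,"spin":0},{"grip":-1,"tx":0,"ty":0,"tz":0,"spin":0},{"grip":-1,"tx":0,"ty":0,"tz":0,"spin":0},{"grip":-1,"tx":0,"ty":0,"tz":0,"spin":0}]'
python3 -c "
from h import *
plan([(.4457,-.0520,.104)],76,3.1);print(r.get_state()['q'].round(2))"
```

```text
clock: 18.65
tool_pos: [0.4719, -0.4171, 0.2945]
eef_rot: [0.121, 0.993, 0.001, -0.001]
contact_force: [0.3, 0.7, -0.3]
opening: 0.265
finger_force: 15.0
clock: 19.32
tool_pos: [0.4459, -0.1961, 0.295]
eef_rot: [0.124, 0.992, 0.0, -0.001]
contact_force: [0.7, 0.4, -0.8]
opening: 0.265
finger_force: 15.0
clock: 19.98
tool_pos: [0.4419, -0.053, 0.2951]
eef_rot: [0.123, 0.992, -0.0, -0.0]
contact_force: [-0.3, 0.6, -0.3]
opening: 0.262
finger_force: 15.0
at [ 0.4419 -0.053   0.3311] ang 75.9 open 0.262 ff 14.97 t 19.98 tilt 0.05 F [-0.3  0.6 -0.3]
spin -0.1
(0.4457, -0.052, 0.104) x 8 per row [-0.04  0.03  2.84] total [-0.4  0.2 22.7]
[ 0.09  0.33 -0.1   1.95  0.04  0.87  1.29]
```

```bash
python3 -m creep '[{"grip":-1,"tx":-0.2,"ty":0.1,"tz":2,"spin":0},{"grip":-1,"tx":-0.2,"ty":0.1,"tz":3,"spin":0},{"grip":-1,"tx":0,"ty":0,"tz":3,"spin":0},{"grip":-1,"tx":0,"ty":0,"tz":3,"spin":0},{"grip":-1,"tx":0,"ty":0,"tz":3,"spin":0},{"grip":-1,"tx":0,"ty":0,"tz":3,"spin":0},{"grip":-1,"tx":0,"ty":0,"tz":3,"spin":0},{"grip":-1,"tx":0,"ty":0,"tz":2.5,"spin":0}]'
python3 -m creep '[{"grip":-1,"tx":0,"ty":0,"tz":0,"spin":0},{"grip":-1,"tx":0,"ty":0,"tz":0,"spin":0},{"grip":-1,"tx":0,"ty":0,"tz":0,"spin":0},{"grip":-1,"tx":0,"ty":0,"tz":0,"spin":0}]'
python3 -c "
from h import *
plan([(.4457,-.0520,.0375)],76,2)
p,d=optics.snapshot('scene')
c=p[100:240,180:360];cv2.imwrite('pics/s6.png',cv2.resize(c,None,fx=4,fy=4,interpolation=cv2.INTER_CUBIC)[:,:,::-1])"
```

```text
clock: 20.65
tool_pos: [0.4463, -0.0533, 0.0684]
eef_rot: [0.124, 0.992, -0.001, -0.0]
contact_force: [0.6, -1.2, -0.6]
opening: 0.261
finger_force: 15.0
clock: 20.98
tool_pos: [0.4478, -0.052, 0.0718]
eef_rot: [0.123, 0.992, 0.0, 0.001]
contact_force: [0.2, -1.3, -0.6]
opening: 0.269
finger_force: 15.0
at [ 0.4478 -0.052   0.1078] ang 75.9 open 0.269 ff 14.97 t 20.98 tilt 0.17 F [ 0.2 -1.3 -0.6]
spin -0.1
(0.4457, -0.052, 0.0375) x 4 per row [ 0.06 -0.01  1.76] total [ 0.2 -0.1  7. ]
```

View pics/s6.png

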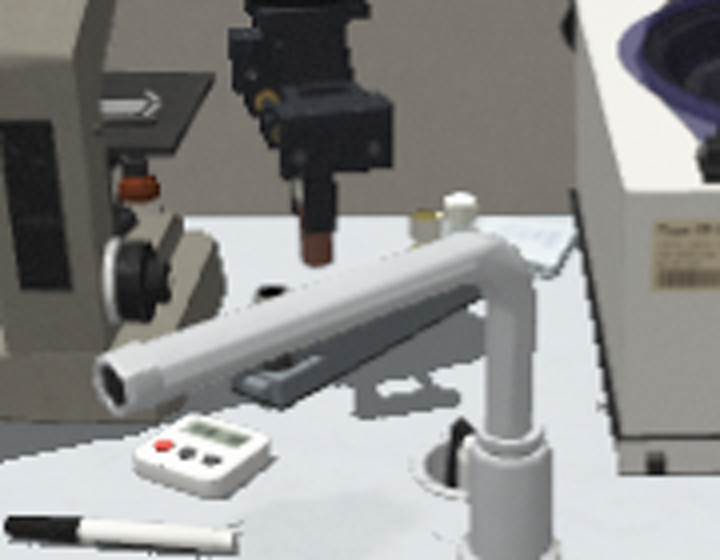

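The brown vial hangs upright at crop (315,245), right of the black vial's cap at (270,292). The stage is clear to the left. I'll lower it.

```bash
python3 -m creep '[{"grip":-1,"tx":0.2,"ty":0,"tz":1.5,"spin":0},{"grip":-1,"tx":0,"ty":0,"tz":1.5,"spin":0},{"grip":-1,"tx":0,"ty":0,"tz":1.2,"spin":0},{"grip":-1,"tx":0,"ty":0,"tz":1,"spin":0},{"grip":-1,"tx":0,"ty":0,"tz":0.6,"spin":0},{"grip":-1,"tx":0,"ty":0,"tz":0.5,"spin":0},{"grip":-1,"tx":0,"ty":0,"tz":0.3,"spin":0},{"grip":-1,"tx":0,"ty":0,"tz":0,"spin":0}]'
python3 -m creep '[{"grip":-1,"tx":0,"ty":0,"tz":0.1,"spin":0},{"grip":-1,"tx":0,"ty":0,"tz":0,"spin":0},{"grip":-1,"tx":0,"ty":0,"tz":0,"spin":0}]'
```

```text
clock: 21.7
tool_pos: [0.445, -0.0508, 0.0044]
eef_rot: [0.122, 0.993, 0.0, 0.0]
contact_force: [0.7, -0.1, -0.5]
opening: 0.266
finger_force: 15.0
clock: 21.95
tool_pos: [0.4449, -0.0508, 0.0036]
eef_rot: [0.122, 0.993, 0.0, 0.0]
contact_force: [0.6, -0.2, 0.0]
opening: 0.267
finger_force: 15.0
```

```bash
python3 -m creep '[{"grip":-1,"tx":0,"ty":0,"tz":0.2,"spin":0},{"grip":-1,"tx":0,"ty":0,"tz":0,"spin":0},{"grip":0.1,"tx":0,"ty":0,"tz":0,"spin":0},{"grip":0.1,"tx":0,"ty":0,"tz":0,"spin":0},{"grip":0.1,"tx":0,"ty":0,"tz":0,"spin":0},{"grip":0.1,"tx":0,"ty":0,"tz":0,"spin":0},{"grip":0.1,"tx":0,"ty":0,"tz":0,"spin":0},{"grip":0.1,"tx":0,"ty":0,"tz":0,"spin":0}]'
python3 -m creep '[{"grip":0.1,"tx":0,"ty":0,"tz":-1,"spin":0},{"grip":0.1,"tx":0,"ty":0,"tz":-2,"spin":0},{"grip":0.1,"tx":0,"ty":0,"tz":-3,"spin":0},{"grip":0.1,"tx":0,"ty":0,"tz":-3,"spin":0},{"grip":0.1,"tx":0,"ty":0,"tz":-3,"spin":0},{"grip":0.1,"tx":0,"ty":0,"tz":-4,"spin":0},{"grip":0.1,"tx":0,"ty":0,"tz":-4,"spin":0},{"grip":0.1,"tx":0,"ty":0,"tz":-4,"spin":0}]'
python3 -m creep '[{"grip":0.1,"tx":0,"ty":0,"tz":-3,"spin":0},{"grip":0.1,"tx":0,"ty":0,"tz":-2,"spin":0},{"grip":0.1,"tx":0,"ty":-3,"tz":0,"spin":0},{"grip":0.1,"tx":0,"ty":-3,"tz":0,"spin":0},{"grip":0.1,"tx":0,"ty":-3,"tz":0,"spin":0},{"grip":0.1,"tx":0,"ty":-3,"tz":0,"spin":0},{"grip":0.1,"tx":0,"ty":0,"tz":0,"spin":0},{"grip":0.1,"tx":0,"ty":0,"tz":0,"spin":0}]'
python3 -c "
from h import *
plan([(.5623,-.432,.32)],-15,3.1);print(r.get_state()['q'].round(2))"
```

```text
clock: 22.62
tool_pos: [0.4452, -0.0509, 0.0017]
eef_rot: [0.122, 0.993, 0.0, -0.0]
contact_force: [0.9, 0.1, -0.4]
opening: 0.549
finger_force: 0.0
clock: 23.28
tool_pos: [0.4442, -0.0509, 0.2444]
eef_rot: [0.122, 0.993, -0.0, -0.001]
contact_force: [0.9, -1.1, -0.2]
opening: 0.546
finger_force: 0.0
clock: 23.95
tool_pos: [0.4151, -0.1688, 0.2922]
eef_rot: [0.124, 0.992, -0.0, -0.001]
contact_force: [-0.4, 1.3, 0.0]
opening: 0.548
finger_force: 0.0
at [ 0.4151 -0.1688  0.3282] ang 75.7 open 0.548 ff 0.0 t 23.95 tilt 0.07 F [-0.4  1.3  0. ]
spin -89.3
(0.5623, -0.432, 0.32) x 10 per row [ 2.16 -2.1   0.09] total [ 21.6 -21.    0.9]
[ 0.39  0.34 -0.15  1.94  0.06  0.87  1.53]
```

```bash
python3 -m creep '[{"grip":0.5,"tx":0,"ty":0,"tz":0,"spin":7},{"grip":0.5,"tx":0,"ty":0,"tz":0,"spin":7},{"grip":0.5,"tx":0,"ty":0,"tz":0,"spin":7},{"grip":0.5,"tx":0,"ty":0,"tz":0,"spin":7},{"grip":0.5,"tx":0,"ty":0,"tz":0,"spin":7},{"grip":0.5,"tx":0,"ty":0,"tz":0,"spin":7},{"grip":0.5,"tx":0,"ty":0,"tz":0,"spin":7},{"grip":0.5,"tx":0,"ty":0,"tz":0,"spin":7}]'
python3 -m creep '[{"grip":0.5,"tx":0,"ty":0,"tz":0,"spin":7},{"grip":0.5,"tx":0,"ty":0,"tz":0,"spin":7},{"grip":0.5,"tx":0,"ty":0,"tz":0,"spin":7},{"grip":0.5,"tx":0,"ty":0,"tz":0,"spin":7},{"grip":0.5,"tx":0,"ty":0,"tz":0,"spin":7},{"grip":0.5,"tx":0,"ty":0,"tz":0,"spin":0}]'
python3 -m creep '[{"grip":0.5,"tx":-2.1,"ty":2.1,"tz":0,"spin":0},{"grip":0.5,"tx":-2.1,"ty":2.1,"tz":0,"spin":0},{"grip":0.5,"tx":-2.1,"ty":2.1,"tz":0,"spin":0},{"grip":0.5,"tx":-2.1,"ty":2.1,"tz":0,"spin":0},{"grip":0.5,"tx":-2.1,"ty":2.1,"tz":0,"spin":0},{"grip":0.5,"tx":-2.1,"ty":2.1,"tz":0,"spin":0},{"grip":0.5,"tx":-2.1,"ty":2.1,"tz":0,"spin":0},{"grip":0.5,"tx":-2.1,"ty":2.1,"tz":0,"spin":0}]'
python3 -m creep '[{"grip":0.5,"tx":-2.1,"ty":2.1,"tz":0,"spin":0},{"grip":0.5,"tx":-2.1,"ty":2.1,"tz":0,"spin":0},{"grip":0.5,"tx":0,"ty":0,"tz":0,"spin":0},{"grip":0.5,"tx":0,"ty":0,"tz":0,"spin":0},{"grip":0.5,"tx":0,"ty":0,"tz":0,"spin":0},{"grip":0.5,"tx":0,"ty":0,"tz":0,"spin":0}]'
python3 -c "
from h import *
plan([(.5623,-.432,.10),(.5623,-.432,.032)],-15,3.1);print(r.get_state()['q'].round(2))
p,d=optics.snapshot('top');cv2.imwrite('pics/t7.png',p[:,:,::-1]);np.savez('top7.npz',p=p,d=d)
P=height('top',d)
bl,bk=np.array([.594,.0064]),np.array([.4084,-.067])
c0=np.array([.5015,-.0299]);u=np.array([.9294,.369])
for n,k in(('blank',.1),('straw',.06),('brown',-.06),('black',-.1)):
    c=c0+k*u; m=(np.hypot(P[:,:,0]-c[0],P[:,:,1]-c[1])<.022)&(abs(P[:,:,2]-.072)<.007)
    print(n,m.sum(),((P[m].mean(0)[:2]-c)*1e3).round(1) if m.any() else '', np.median(P[m][:,2]) if m.any() else '')"
```

```text
clock: 24.62
tool_pos: [0.4164, -0.1654, 0.292]
eef_rot: [0.575, 0.818, 0.0, -0.001]
contact_force: [0.2, -0.1, 0.2]
opening: 0.749
finger_force: 0.0
clock: 25.12
tool_pos: [0.4166, -0.1655, 0.2919]
eef_rot: [0.793, 0.609, -0.0, -0.001]
contact_force: [-0.2, 0.2, -0.4]
opening: 0.749
finger_force: 0.0
clock: 25.78
tool_pos: [0.5362, -0.3727, 0.2915]
eef_rot: [0.792, 0.611, 0.0, -0.001]
contact_force: [0.4, 0.0, 0.9]
opening: 0.749
finger_force: 0.0
clock: 26.28
tool_pos: [0.5649, -0.4226, 0.2919]
eef_rot: [0.793, 0.61, 0.0, -0.001]
contact_force: [-0.7, -0.6, -0.4]
opening: 0.75
finger_force: 0.0
at [ 0.5649 -0.4226  0.3279] ang -14.9 open 0.75 ff 0.0 t 26.28 tilt 0.12 F [-0.7 -0.6 -0.4]
spin 0.1
(0.5623, -0.432, 0.1) x 8 per row [-0.13  0.    2.85] total [-1.   0.  22.8]
(0.5623, -0.432, 0.032) x 3 per row [-0.    0.    2.27] total [-0.   0.   6.8]
[ 0.46  0.75  0.26  1.17 -0.18  1.25  0.45]
blank 70 [-0.8 -0.8] 0.07262502661652426
straw 71 [-1.1 -0.4] 0.07189406924126553
brown 0  
black 0
```

```bash
python3 -m creep '[{"grip":0.5,"tx":-0.5,"ty":0,"tz":2,"spin":0},{"grip":0.5,"tx":-0.5,"ty":0,"tz":3,"spin":0},{"grip":0.5,"tx":0,"ty":0,"tz":3,"spin":0},{"grip":0.5,"tx":0,"ty":0,"tz":3,"spin":0},{"grip":0.5,"tx":0,"ty":0,"tz":3,"spin":0},{"grip":0.5,"tx":0,"ty":0,"tz":3,"spin":0},{"grip":0.5,"tx":0,"ty":0,"tz":3,"spin":0},{"grip":0.5,"tx":0,"ty":0,"tz":2.5,"spin":0}]'
python3 -m creep '[{"grip":0.5,"tx":0,"ty":0,"tz":0,"spin":0},{"grip":0.5,"tx":0,"ty":0,"tz":0,"spin":0},{"grip":0.5,"tx":0,"ty":0,"tz":0,"spin":0}]'
python3 -c "
from h import *
plan([(.5623,-.432,.032)],-15,3.1)"
```

```text
clock: 27.0
tool_pos: [0.5617, -0.4323, 0.0652]
eef_rot: [0.793, 0.609, -0.0, -0.001]
contact_force: [0.1, 1.0, 0.2]
opening: 0.746
finger_force: 0.0
clock: 27.25
tool_pos: [0.5632, -0.4347, 0.0688]
eef_rot: [0.793, 0.609, 0.0, 0.001]
contact_force: [-0.6, 0.1, 0.5]
opening: 0.749
finger_force: 0.0
at [ 0.5632 -0.4347  0.1048] ang -15.0 open 0.749 ff 0.0 t 27.25 tilt 0.13 F [-0.6  0.1  0.5]
spin 0.0
(0.5623, -0.432, 0.032) x 3 per row [ 0.08 -0.06  2.43] total [ 0.2 -0.2  7.3]
```

```bash
python3 -m creep '[{"grip":0.5,"tx":0.2,"ty":-0.1,"tz":1.5,"spin":0},{"grip":0.5,"tx":0,"ty":0,"tz":1.5,"spin":0},{"grip":0.5,"tx":0,"ty":0,"tz":1.5,"spin":0},{"grip":0.5,"tx":0,"ty":0,"tz":1.5,"spin":0},{"grip":0.5,"tx":0,"ty":0,"tz":0.8,"spin":0},{"grip":0.5,"tx":0,"ty":0,"tz":0.5,"spin":0},{"grip":0.5,"tx":0,"ty":0,"tz":0,"spin":0},{"grip":0.5,"tx":0,"ty":0,"tz":0,"spin":0}]'
python3 -m creep '[{"grip":-1,"tx":0,"ty":0,"tz":0,"spin":0},{"grip":-1,"tx":0,"ty":0,"tz":0,"spin":0},{"grip":-1,"tx":0,"ty":0,"tz":0,"spin":0},{"grip":-1,"tx":0,"ty":0,"tz":0,"spin":0},{"grip":-1,"tx":0,"ty":0,"tz":0,"spin":0},{"grip":-1,"tx":0,"ty":0,"tz":0,"spin":0},{"grip":-1,"tx":0,"ty":0,"tz":0,"spin":0},{"grip":-1,"tx":0,"ty":0,"tz":0,"spin":0}]' 15
```

```text
clock: 27.92
tool_pos: [0.5615, -0.4322, -0.0066]
eef_rot: [0.793, 0.609, -0.0, -0.0]
contact_force: [0.8, -0.0, -0.2]
opening: 0.748
finger_force: 0.0
clock: 28.58
tool_pos: [0.5615, -0.4321, -0.0063]
eef_rot: [0.793, 0.609, -0.0, -0.0]
contact_force: [0.1, -0.8, 0.6]
opening: 0.259
finger_force: 15.0
```

```bash
python3 -m creep '[{"grip":-1,"tx":0,"ty":0,"tz":0,"spin":0},{"grip":-1,"tx":0,"ty":0,"tz":-1,"spin":0},{"grip":-1,"tx":0,"ty":0,"tz":-3,"spin":0},{"grip":-1,"tx":0,"ty":0,"tz":-3,"spin":0},{"grip":-1,"tx":0,"ty":0,"tz":-3,"spin":0},{"grip":-1,"tx":0,"ty":0,"tz":-3,"spin":0},{"grip":-1,"tx":0,"ty":0,"tz":-3,"spin":0},{"grip":-1,"tx":0,"ty":0,"tz":-3,"spin":0}]'
python3 -m creep '[{"grip":-1,"tx":0,"ty":0,"tz":-3,"spin":0},{"grip":-1,"tx":0,"ty":0,"tz":-3,"spin":0},{"grip":-1,"tx":0,"ty":0,"tz":-3,"spin":0},{"grip":-1,"tx":0,"ty":0,"tz":-3,"spin":0},{"grip":-1,"tx":0,"ty":0,"tz":-2,"spin":0},{"grip":-1,"tx":0,"ty":0,"tz":0,"spin":0},{"grip":-1,"tx":0,"ty":0,"tz":0,"spin":0},{"grip":-1,"tx":0,"ty":0,"tz":0,"spin":0}]'
python3 -c "
from h import *
plan([(.46,-.2,.34),(.4829,-.0373,.34)],76,3.1)"
```

```text
clock: 29.25
tool_pos: [0.5613, -0.4319, 0.1858]
eef_rot: [0.793, 0.609, -0.0, -0.0]
contact_force: [0.7, -0.3, -1.5]
opening: 0.264
finger_force: 15.0
clock: 29.92
tool_pos: [0.561, -0.4314, 0.3224]
eef_rot: [0.793, 0.609, -0.001, -0.002]
contact_force: [-0.8, -0.2, -1.3]
opening: 0.263
finger_force: 15.0
at [ 0.561  -0.4314  0.3584] ang -15.0 open 0.263 ff 15.03 t 29.92 tilt 0.18 F [-0.8 -0.2 -1.3]
spin 89.0
(0.46, -0.2, 0.34) x 9 per row [-1.71 -2.22  0.21] total [-15.4 -20.    1.9]
(0.4829, -0.0373, 0.34) x 6 per row [-0.29 -2.72  0.01] total [ -1.7 -16.3   0. ]
```

```bash
python3 -m creep '[{"grip":-1,"tx":0,"ty":0,"tz":0,"spin":-7},{"grip":-1,"tx":0,"ty":0,"tz":0,"spin":-7},{"grip":-1,"tx":0,"ty":0,"tz":0,"spin":-7},{"grip":-1,"tx":0,"ty":0,"tz":0,"spin":-7},{"grip":-1,"tx":0,"ty":0,"tz":0,"spin":-7},{"grip":-1,"tx":0,"ty":0,"tz":0,"spin":-7},{"grip":-1,"tx":0,"ty":0,"tz":0,"spin":-7},{"grip":-1,"tx":0,"ty":0,"tz":0,"spin":-7}]'
python3 -m creep '[{"grip":-1,"tx":0,"ty":0,"tz":0,"spin":-7},{"grip":-1,"tx":0,"ty":0,"tz":0,"spin":-7},{"grip":-1,"tx":0,"ty":0,"tz":0,"spin":-7},{"grip":-1,"tx":0,"ty":0,"tz":0,"spin":-7},{"grip":-1,"tx":0,"ty":0,"tz":0,"spin":-7},{"grip":-1,"tx":0,"ty":0,"tz":0,"spin":0}]'
python3 -m creep '[{"grip":-1,"tx":1.9,"ty":2.5,"tz":0.2,"spin":0},{"grip":-1,"tx":1.9,"ty":2.5,"tz":0.2,"spin":0},{"grip":-1,"tx":1.9,"ty":2.5,"tz":0.2,"spin":0},{"grip":-1,"tx":1.9,"ty":2.5,"tz":0.2,"spin":0},{"grip":-1,"tx":1.9,"ty":2.5,"tz":0.2,"spin":0},{"grip":-1,"tx":1.9,"ty":2.5,"tz":0.2,"spin":0},{"grip":-1,"tx":1.9,"ty":2.5,"tz":0.2,"spin":0},{"grip":-1,"tx":1.9,"ty":2.5,"tz":0.2,"spin":0}]'
python3 -m creep '[{"grip":-1,"tx":0.3,"ty":2.6,"tz":0,"spin":0},{"grip":-1,"tx":0.3,"ty":2.6,"tz":0,"spin":0},{"grip":-1,"tx":0.3,"ty":2.6,"tz":0,"spin":0},{"grip":-1,"tx":0.3,"ty":2.6,"tz":0,"spin":0},{"grip":-1,"tx":0.3,"ty":2.6,"tz":0,"spin":0},{"grip":-1,"tx":0.3,"ty":2.6,"tz":0,"spin":0},{"grip":-1,"tx":0,"ty":0,"tz":0,"spin":0},{"grip":-1,"tx":0,"ty":0,"tz":0,"spin":0}]'
python3 -c "
from h import *
plan([(.4829,-.0373,.104)],76,3.1);print(r.get_state()['q'].round(2))"
```

```text
clock: 30.58
tool_pos: [0.5608, -0.4312, 0.3212]
eef_rot: [0.412, 0.911, 0.0, -0.003]
contact_force: [0.7, 0.1, -0.5]
opening: 0.265
finger_force: 15.0
clock: 31.08
tool_pos: [0.5608, -0.4314, 0.3213]
eef_rot: [0.12, 0.993, 0.001, -0.002]
contact_force: [0.5, -0.2, 0.1]
opening: 0.264
finger_force: 15.0
clock: 31.75
tool_pos: [0.461, -0.1996, 0.3066]
eef_rot: [0.124, 0.992, 0.0, -0.002]
contact_force: [-0.0, 0.4, -1.0]
opening: 0.267
finger_force: 15.0
clock: 32.42
tool_pos: [0.4824, -0.0439, 0.3069]
eef_rot: [0.122, 0.993, 0.0, -0.001]
contact_force: [-0.2, 0.2, -0.4]
opening: 0.266
finger_force: 15.0
at [ 0.4824 -0.0439  0.3429] ang 76.0 open 0.266 ff 15.03 t 32.42 tilt 0.17 F [-0.2  0.2 -0.4]
spin 0.0
(0.4829, -0.0373, 0.104) x 8 per row [0.   0.08 2.99] total [ 0.   0.6 23.9]
[ 0.14  0.38 -0.21  1.82  0.09  0.96  1.22]
```

```bash
python3 -m creep '[{"grip":-1,"tx":0,"ty":0.3,"tz":2,"spin":0},{"grip":-1,"tx":0,"ty":0.3,"tz":3,"spin":0},{"grip":-1,"tx":0,"ty":0,"tz":3.2,"spin":0},{"grip":-1,"tx":0,"ty":0,"tz":3.2,"spin":0},{"grip":-1,"tx":0,"ty":0,"tz":3.2,"spin":0},{"grip":-1,"tx":0,"ty":0,"tz":3.2,"spin":0},{"grip":-1,"tx":0,"ty":0,"tz":3,"spin":0},{"grip":-1,"tx":0,"ty":0,"tz":2.5,"spin":0}]'
python3 -m creep '[{"grip":-1,"tx":0,"ty":0,"tz":0,"spin":0},{"grip":-1,"tx":0,"ty":0,"tz":0,"spin":0},{"grip":-1,"tx":0,"ty":0,"tz":0,"spin":0},{"grip":-1,"tx":0,"ty":0,"tz":0,"spin":0}]'
python3 -c "
from h import *
plan([(.4829,-.0373,.0356)],76,2)"
```

```text
clock: 33.08
tool_pos: [0.4829, -0.0415, 0.0724]
eef_rot: [0.124, 0.992, -0.001, -0.002]
contact_force: [0.4, -0.5, -1.1]
opening: 0.268
finger_force: 15.0
clock: 33.42
tool_pos: [0.4854, -0.0402, 0.0762]
eef_rot: [0.123, 0.992, 0.0, 0.001]
contact_force: [-0.8, -0.8, 0.5]
opening: 0.262
finger_force: 15.0
at [ 0.4854 -0.0402  0.1122] ang 75.9 open 0.262 ff 15.03 t 33.42 tilt 0.11 F [-0.8 -0.8  0.5]
spin -0.1
(0.4829, -0.0373, 0.0356) x 4 per row [0.08 0.05 1.91] total [0.3 0.2 7.7]
```

```bash
python3 -m creep '[{"grip":-1,"tx":0.3,"ty":0.2,"tz":2,"spin":0},{"grip":-1,"tx":0,"ty":0,"tz":1.5,"spin":0},{"grip":-1,"tx":0,"ty":0,"tz":1.2,"spin":0},{"grip":-1,"tx":0,"ty":0,"tz":1,"spin":0},{"grip":-1,"tx":0,"ty":0,"tz":0.8,"spin":0},{"grip":-1,"tx":0,"ty":0,"tz":0.5,"spin":0},{"grip":-1,"tx":0,"ty":0,"tz":0.3,"spin":0},{"grip":-1,"tx":0,"ty":0,"tz":0,"spin":0}]'
python3 -m creep '[{"grip":-1,"tx":0,"ty":0,"tz":0.1,"spin":0},{"grip":-1,"tx":0,"ty":0,"tz":0,"spin":0},{"grip":-1,"tx":0,"ty":0,"tz":0,"spin":0}]'
```

```text
clock: 34.08
tool_pos: [0.4819, -0.037, 0.0016]
eef_rot: [0.122, 0.993, 0.0, -0.0]
contact_force: [0.1, 0.2, 0.0]
opening: 0.266
finger_force: 15.0
clock: 34.33
tool_pos: [0.482, -0.037, 0.001]
eef_rot: [0.122, 0.993, 0.0, -0.0]
contact_force: [0.2, -0.2, -0.5]
opening: 0.266
finger_force: 15.0
```

```bash
python3 -m creep '[{"grip":-1,"tx":0,"ty":0,"tz":0.1,"spin":0},{"grip":-1,"tx":0,"ty":0,"tz":0,"spin":0},{"grip":0.1,"tx":0,"ty":0,"tz":0,"spin":0},{"grip":0.1,"tx":0,"ty":0,"tz":0,"spin":0},{"grip":0.1,"tx":0,"ty":0,"tz":0,"spin":0},{"grip":0.1,"tx":0,"ty":0,"tz":0,"spin":0},{"grip":0.1,"tx":0,"ty":0,"tz":0,"spin":0},{"grip":0.1,"tx":0,"ty":0,"tz":0,"spin":0}]'
python3 -m creep '[{"grip":0.1,"tx":0,"ty":0,"tz":-1,"spin":0},{"grip":0.1,"tx":0,"ty":0,"tz":-2,"spin":0},{"grip":0.1,"tx":0,"ty":0,"tz":-3,"spin":0},{"grip":0.1,"tx":0,"ty":0,"tz":-3,"spin":0},{"grip":0.1,"tx":0,"ty":0,"tz":-3,"spin":0},{"grip":0.1,"tx":0,"ty":0,"tz":-4,"spin":0},{"grip":0.1,"tx":0,"ty":0,"tz":-4,"spin":0},{"grip":0.1,"tx":0,"ty":0,"tz":-4,"spin":0}]'
python3 -m creep '[{"grip":0.1,"tx":0,"ty":0,"tz":-3,"spin":0},{"grip":0.1,"tx":0,"ty":0,"tz":-2,"spin":0},{"grip":0.1,"tx":0,"ty":-3,"tz":0,"spin":0},{"grip":0.1,"tx":0,"ty":-3,"tz":0,"spin":0},{"grip":0.1,"tx":0,"ty":-3,"tz":0,"spin":0},{"grip":0.1,"tx":0,"ty":-3,"tz":0,"spin":0},{"grip":0.1,"tx":0,"ty":0,"tz":0,"spin":0},{"grip":0.1,"tx":0,"ty":0,"tz":0,"spin":0}]'
python3 -m creep '[{"grip":0.5,"tx":0,"ty":0,"tz":0,"spin":7},{"grip":0.5,"tx":0,"ty":0,"tz":0,"spin":7},{"grip":0.5,"tx":0,"ty":0,"tz":0,"spin":7},{"grip":0.5,"tx":0,"ty":0,"tz":0,"spin":7},{"grip":0.5,"tx":0,"ty":0,"tz":0,"spin":7},{"grip":0.5,"tx":0,"ty":0,"tz":0,"spin":7},{"grip":0.5,"tx":0,"ty":0,"tz":0,"spin":7},{"grip":0.5,"tx":0,"ty":0,"tz":0,"spin":7}]'
python3 -m creep '[{"grip":0.5,"tx":0,"ty":0,"tz":0,"spin":7},{"grip":0.5,"tx":0,"ty":0,"tz":0,"spin":7},{"grip":0.5,"tx":0,"ty":0,"tz":0,"spin":7},{"grip":0.5,"tx":0,"ty":0,"tz":0,"spin":7},{"grip":0.5,"tx":0,"ty":0,"tz":0,"spin":7},{"grip":0.5,"tx":0,"ty":0,"tz":0,"spin":0}]'
python3 -c "
from h import *
plan([(.5222,-.4923,.33),(.5222,-.4923,.1)],-15,3.1);print(r.get_state()['q'].round(2))"
```

```text
clock: 35.0
tool_pos: [0.4818, -0.0369, -0.0003]
eef_rot: [0.122, 0.993, 0.0, -0.0]
contact_force: [-0.7, 0.6, -0.1]
opening: 0.549
finger_force: 0.0
clock: 35.67
tool_pos: [0.4809, -0.0371, 0.2423]
eef_rot: [0.122, 0.993, -0.0, -0.001]
contact_force: [0.9, -0.4, 0.5]
opening: 0.55
finger_force: 0.0
clock: 36.33
tool_pos: [0.4518, -0.155, 0.2902]
eef_rot: [0.124, 0.992, -0.0, -0.001]
contact_force: [0.2, 0.3, -0.5]
opening: 0.55
finger_force: 0.0
clock: 37.0
tool_pos: [0.4532, -0.1514, 0.29]
eef_rot: [0.575, 0.818, 0.0, -0.001]
contact_force: [0.2, -0.5, -0.1]
opening: 0.753
finger_force: 0.0
clock: 37.5
tool_pos: [0.4532, -0.1514, 0.2899]
eef_rot: [0.793, 0.609, -0.0, -0.001]
contact_force: [-0.8, 0.3, -0.9]
opening: 0.756
finger_force: 0.0
at [ 0.4532 -0.1514  0.3259] ang -15.0 open 0.756 ff 0.0 t 37.5 tilt 0.08 F [-0.8  0.3 -0.9]
spin -0.0
(0.5222, -0.4923, 0.33) x 12 per row [-2.59  1.29 -0.04] total [-31.1  15.5  -0.5]
(0.5222, -0.4923, 0.1) x 8 per row [-0.    0.    2.87] total [-0.  0. 23.]
[ 0.08  0.39  0.22  1.88 -0.11  0.89  0.09]
```

```bash
python3 -m creep '[{"grip":0.5,"tx":-2.6,"ty":1.3,"tz":0,"spin":0},{"grip":0.5,"tx":-2.6,"ty":1.3,"tz":0,"spin":0},{"grip":0.5,"tx":-2.6,"ty":1.3,"tz":0,"spin":0},{"grip":0.5,"tx":-2.6,"ty":1.3,"tz":0,"spin":0},{"grip":0.5,"tx":-2.6,"ty":1.3,"tz":0,"spin":0},{"grip":0.5,"tx":-2.6,"ty":1.3,"tz":0,"spin":0},{"grip":0.5,"tx":-2.6,"ty":1.3,"tz":0,"spin":0},{"grip":0.5,"tx":-2.6,"ty":1.3,"tz":0,"spin":0}]'
python3 -m creep '[{"grip":0.5,"tx":-2.6,"ty":1.3,"tz":0,"spin":0},{"grip":0.5,"tx":-2.6,"ty":1.3,"tz":0,"spin":0},{"grip":0.5,"tx":-2.6,"ty":1.3,"tz":0,"spin":0},{"grip":0.5,"tx":-2.5,"ty":1.2,"tz":0,"spin":0},{"grip":0.5,"tx":0,"ty":0,"tz":0,"spin":0},{"grip":0.5,"tx":0,"ty":0,"tz":0,"spin":0},{"grip":0.5,"tx":0,"ty":0,"tz":0,"spin":0},{"grip":0.5,"tx":0,"ty":0,"tz":0,"spin":0}]'
python3 -c "
from h import *
plan([(.5222,-.4923,.10),(.5222,-.4923,.032)],-15,3.1);print(r.get_state()['q'].round(2))
p,d=optics.snapshot('top');P=height('top',d)
c0=np.array([.5015,-.0299]);u=np.array([.9294,.369])
for n,k in(('blank',.1),('straw',.06),('yell',.02),('orange',-.02),('brown',-.06),('black',-.1)):
    c=c0+k*u; m=(np.hypot(P[:,:,0]-c[0],P[:,:,1]-c[1])<.022)&(abs(P[:,:,2]-.072)<.007)
    print(n,m.sum(),((P[m].mean(0)[:2]-c)*1e3).round(1) if m.any() else '', np.median(P[m][:,2]) if m.any() else '')
c=p[140:290,190:445];cv2.imwrite('pics/t8.png',cv2.resize(c,None,fx=3,fy=3,interpolation=cv2.INTER_CUBIC)[:,:,::-1])"
```

```text
clock: 38.17
tool_pos: [0.5003, -0.3811, 0.2897]
eef_rot: [0.792, 0.611, 0.0, -0.001]
contact_force: [0.6, 0.0, 0.7]
opening: 0.752
finger_force: 0.0
clock: 38.83
tool_pos: [0.523, -0.4917, 0.2898]
eef_rot: [0.792, 0.61, 0.001, -0.001]
contact_force: [-0.1, -0.5, -0.6]
opening: 0.755
finger_force: 0.0
at [ 0.523  -0.4917  0.3258] ang -14.8 open 0.755 ff 0.0 t 38.83 tilt 0.11 F [-0.1 -0.5 -0.6]
spin 0.2
(0.5222, -0.4923, 0.1) x 8 per row [-0.02 -0.01  2.82] total [-0.1 -0.1 22.6]
(0.5222, -0.4923, 0.032) x 3 per row [-0.    0.    2.27] total [-0.   0.   6.8]
[ 0.6   0.77  0.21  1.12 -0.16  1.27  0.54]
blank 70 [-0.8 -0.7] 0.07205290916671836
straw 72 [-0.9 -0.4] 0.07184895587889054
yell 0  
orange 73 [-1.5 -0.9] 0.07220529874435479
brown 71 [ 0.7 -1. ] 0.0720643489063614
black 75 [-0.1 -0.4] 0.07272661702542087
```

View pics/t8.png

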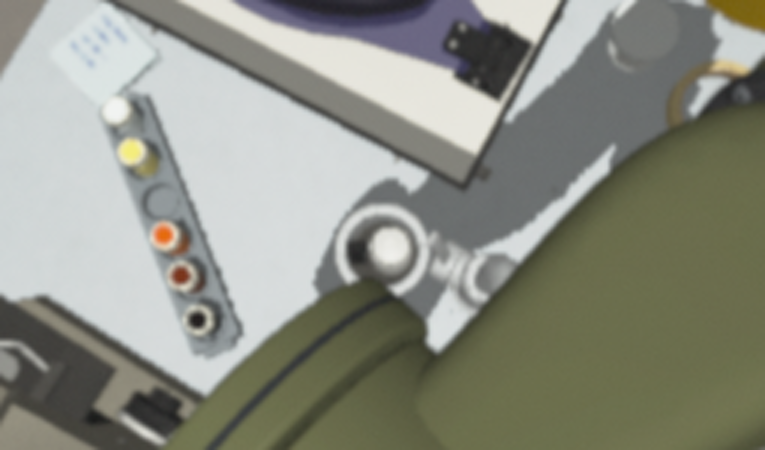

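Blank, straw, an empty well (162,203), orange, brown and black all stand seated in order. Yellow is the last one, and the tool is above it.

```bash
python3 -m creep '[{"grip":0.5,"tx":0,"ty":0,"tz":2,"spin":0},{"grip":0.5,"tx":0,"ty":0,"tz":3,"spin":0},{"grip":0.5,"tx":0,"ty":0,"tz":3,"spin":0},{"grip":0.5,"tx":0,"ty":0,"tz":3,"spin":0},{"grip":0.5,"tx":0,"ty":0,"tz":3,"spin":0},{"grip":0.5,"tx":0,"ty":0,"tz":3,"spin":0},{"grip":0.5,"tx":0,"ty":0,"tz":3,"spin":0},{"grip":0.5,"tx":0,"ty":0,"tz":2.2,"spin":0}]'
python3 -m creep '[{"grip":0.5,"tx":0,"ty":0,"tz":0,"spin":0},{"grip":0.5,"tx":0,"ty":0,"tz":0,"spin":0},{"grip":0.5,"tx":0,"ty":0,"tz":0,"spin":0}]'
python3 -c "
from h import *
plan([(.5222,-.4923,.033)],-15,3.1)"
```

```text
clock: 39.55
tool_pos: [0.5218, -0.4914, 0.0655]
eef_rot: [0.793, 0.61, -0.0, -0.002]
contact_force: [-0.3, 0.2, -0.5]
opening: 0.752
finger_force: 0.0
clock: 39.8
tool_pos: [0.5232, -0.4944, 0.0697]
eef_rot: [0.793, 0.609, 0.0, 0.001]
contact_force: [0.5, -0.4, 0.5]
opening: 0.753
finger_force: 0.0
at [ 0.5232 -0.4944  0.1057] ang -15.0 open 0.753 ff 0.0 t 39.8 tilt 0.14 F [ 0.5 -0.4  0.5]
spin 0.0
(0.5222, -0.4923, 0.033) x 3 per row [ 0.06 -0.06  2.42] total [ 0.2 -0.2  7.3]
```

```bash
python3 -m creep '[{"grip":0.5,"tx":0.2,"ty":-0.1,"tz":1.5,"spin":0},{"grip":0.5,"tx":0,"ty":0,"tz":1.5,"spin":0},{"grip":0.5,"tx":0,"ty":0,"tz":1.5,"spin":0},{"grip":0.5,"tx":0,"ty":0,"tz":1.5,"spin":0},{"grip":0.5,"tx":0,"ty":0,"tz":0.6,"spin":0},{"grip":0.5,"tx":0,"ty":0,"tz":0.4,"spin":0},{"grip":0.5,"tx":0,"ty":0,"tz":0,"spin":0},{"grip":0.5,"tx":0,"ty":0,"tz":0,"spin":0}]'
python3 -m creep '[{"grip":-1,"tx":0,"ty":0,"tz":0,"spin":0},{"grip":-1,"tx":0,"ty":0,"tz":0,"spin":0},{"grip":-1,"tx":0,"ty":0,"tz":0,"spin":0},{"grip":-1,"tx":0,"ty":0,"tz":0,"spin":0},{"grip":-1,"tx":0,"ty":0,"tz":0,"spin":0},{"grip":-1,"tx":0,"ty":0,"tz":0,"spin":0},{"grip":-1,"tx":0,"ty":0,"tz":0,"spin":0},{"grip":-1,"tx":0,"ty":0,"tz":0,"spin":0}]' 15
python3 -m creep '[{"grip":-1,"tx":0,"ty":0,"tz":0,"spin":0},{"grip":-1,"tx":0,"ty":0,"tz":-1,"spin":0},{"grip":-1,"tx":0,"ty":0,"tz":-3,"spin":0},{"grip":-1,"tx":0,"ty":0,"tz":-3,"spin":0},{"grip":-1,"tx":0,"ty":0,"tz":-3,"spin":0},{"grip":-1,"tx":0,"ty":0,"tz":-3,"spin":0},{"grip":-1,"tx":0,"ty":0,"tz":-3,"spin":0},{"grip":-1,"tx":0,"ty":0,"tz":-3,"spin":0}]'
python3 -m creep '[{"grip":-1,"tx":0,"ty":0,"tz":-3,"spin":0},{"grip":-1,"tx":0,"ty":0,"tz":-3,"spin":0},{"grip":-1,"tx":0,"ty":0,"tz":-3,"spin":0},{"grip":-1,"tx":0,"ty":0,"tz":-3,"spin":0},{"grip":-1,"tx":0,"ty":0,"tz":-2,"spin":0},{"grip":-1,"tx":0,"ty":0,"tz":0,"spin":0},{"grip":-1,"tx":0,"ty":0,"tz":0,"spin":0},{"grip":-1,"tx":0,"ty":0,"tz":0,"spin":0}]'
python3 -c "
from h import *
plan([(.47,-.2,.34),(.5201,-.0225,.34)],76,3.1)"
```

```text
clock: 40.47
tool_pos: [0.5215, -0.4921, -0.0023]
eef_rot: [0.793, 0.609, -0.0, -0.0]
contact_force: [-0.3, -0.3, -0.4]
opening: 0.748
finger_force: 0.0
clock: 41.13
tool_pos: [0.5214, -0.4918, -0.0023]
eef_rot: [0.793, 0.609, -0.0, -0.0]
contact_force: [-0.4, 0.4, -0.1]
opening: 0.266
finger_force: 15.0
clock: 41.8
tool_pos: [0.5212, -0.4916, 0.1898]
eef_rot: [0.794, 0.609, -0.0, -0.0]
contact_force: [0.1, -0.1, -0.6]
opening: 0.268
finger_force: 15.0
clock: 42.47
tool_pos: [0.521, -0.4911, 0.3264]
eef_rot: [0.793, 0.609, -0.0, -0.002]
contact_force: [-0.6, 0.1, -0.9]
opening: 0.262
finger_force: 15.0
at [ 0.521  -0.4911  0.3624] ang -15.0 open 0.262 ff 14.99 t 42.47 tilt 0.19 F [-0.6  0.1 -0.9]
spin 89.0
(0.47, -0.2, 0.34) x 10 per row [-1.2  -2.7   0.23] total [-12.  -27.    2.3]
(0.5201, -0.0225, 0.34) x 6 per row [ 0.09 -3.07  0.01] total [  0.6 -18.4   0.1]
```

```bash
python3 -m creep '[{"grip":-1,"tx":0,"ty":0,"tz":0,"spin":-7},{"grip":-1,"tx":0,"ty":0,"tz":0,"spin":-7},{"grip":-1,"tx":0,"ty":0,"tz":0,"spin":-7},{"grip":-1,"tx":0,"ty":0,"tz":0,"spin":-7},{"grip":-1,"tx":0,"ty":0,"tz":0,"spin":-7},{"grip":-1,"tx":0,"ty":0,"tz":0,"spin":-7},{"grip":-1,"tx":0,"ty":0,"tz":0,"spin":-7},{"grip":-1,"tx":0,"ty":0,"tz":0,"spin":-7}]'
python3 -m creep '[{"grip":-1,"tx":0,"ty":0,"tz":0,"spin":-7},{"grip":-1,"tx":0,"ty":0,"tz":0,"spin":-7},{"grip":-1,"tx":0,"ty":0,"tz":0,"spin":-7},{"grip":-1,"tx":0,"ty":0,"tz":0,"spin":-7},{"grip":-1,"tx":0,"ty":0,"tz":0,"spin":-7},{"grip":-1,"tx":0,"ty":0,"tz":0,"spin":0},{"grip":-1,"tx":1.2,"ty":2.7,"tz":0.2,"spin":0},{"grip":-1,"tx":1.2,"ty":2.7,"tz":0.2,"spin":0}]'
python3 -m creep '[{"grip":-1,"tx":1.2,"ty":2.7,"tz":0.2,"spin":0},{"grip":-1,"tx":1.2,"ty":2.7,"tz":0.2,"spin":0},{"grip":-1,"tx":1.2,"ty":2.7,"tz":0.2,"spin":0},{"grip":-1,"tx":1.2,"ty":2.7,"tz":0.2,"spin":0},{"grip":-1,"tx":1.2,"ty":2.7,"tz":0.2,"spin":0},{"grip":-1,"tx":1.2,"ty":2.7,"tz":0.2,"spin":0},{"grip":-1,"tx":1.2,"ty":2.7,"tz":0.2,"spin":0},{"grip":-1,"tx":1.2,"ty":2.7,"tz":0.2,"spin":0}]'
python3 -m creep '[{"grip":-1,"tx":-0.1,"ty":3,"tz":0,"spin":0},{"grip":-1,"tx":-0.1,"ty":3,"tz":0,"spin":0},{"grip":-1,"tx":-0.1,"ty":3,"tz":0,"spin":0},{"grip":-1,"tx":-0.1,"ty":3,"tz":0,"spin":0},{"grip":-1,"tx":-0.1,"ty":3,"tz":0,"spin":0},{"grip":-1,"tx":-0.1,"ty":3,"tz":0,"spin":0},{"grip":-1,"tx":0,"ty":0,"tz":0,"spin":0},{"grip":-1,"tx":0,"ty":0,"tz":0,"spin":0}]'
python3 -c "
from h import *
plan([(.5201,-.0225,.11)],76,3.1)"
```

```text
clock: 43.13
tool_pos: [0.5209, -0.4909, 0.3252]
eef_rot: [0.412, 0.911, 0.001, -0.003]
contact_force: [0.1, 0.2, -1.1]
opening: 0.265
finger_force: 15.0
clock: 43.8
tool_pos: [0.5101, -0.4338, 0.3211]
eef_rot: [0.125, 0.992, 0.001, -0.002]
contact_force: [0.1, 0.1, -1.0]
opening: 0.269
finger_force: 15.0
clock: 44.47
tool_pos: [0.4693, -0.1991, 0.3066]
eef_rot: [0.124, 0.992, 0.0, -0.002]
contact_force: [-0.4, 0.7, -0.6]
opening: 0.265
finger_force: 15.0
clock: 45.13
tool_pos: [0.5195, -0.0255, 0.3067]
eef_rot: [0.121, 0.993, 0.0, -0.002]
contact_force: [-0.1, -0.4, -0.4]
opening: 0.265
finger_force: 15.0
at [ 0.5195 -0.0255  0.3427] ang 76.1 open 0.265 ff 14.99 t 45.13 tilt 0.18 F [-0.1 -0.4 -0.4]
spin 0.1
(0.5201, -0.0225, 0.11) x 8 per row [-0.01  0.04  2.91] total [-0.1  0.3 23.3]
```

```bash
python3 -m creep '[{"grip":-1,"tx":0,"ty":0.2,"tz":2,"spin":0},{"grip":-1,"tx":0,"ty":0.1,"tz":3,"spin":0},{"grip":-1,"tx":0,"ty":0,"tz":3.2,"spin":0},{"grip":-1,"tx":0,"ty":0,"tz":3.2,"spin":0},{"grip":-1,"tx":0,"ty":0,"tz":3.2,"spin":0},{"grip":-1,"tx":0,"ty":0,"tz":3.2,"spin":0},{"grip":-1,"tx":0,"ty":0,"tz":3,"spin":0},{"grip":-1,"tx":0,"ty":0,"tz":2.2,"spin":0}]'
python3 -m creep '[{"grip":-1,"tx":0,"ty":0,"tz":0,"spin":0},{"grip":-1,"tx":0,"ty":0,"tz":0,"spin":0},{"grip":-1,"tx":0,"ty":0,"tz":0,"spin":0},{"grip":-1,"tx":0,"ty":0,"tz":0,"spin":0}]'
python3 -c "
from h import *
plan([(.5201,-.0225,.0397)],76,2)"
```

```text
clock: 45.8
tool_pos: [0.5185, -0.027, 0.075]
eef_rot: [0.124, 0.992, -0.001, -0.002]
contact_force: [-0.3, 0.3, -0.5]
opening: 0.265
finger_force: 15.0
clock: 46.13
tool_pos: [0.5217, -0.0252, 0.0792]
eef_rot: [0.123, 0.992, 0.0, 0.001]
contact_force: [-0.6, 0.7, -0.8]
opening: 0.265
finger_force: 15.0
at [ 0.5217 -0.0252  0.1152] ang 75.9 open 0.265 ff 14.99 t 46.13 tilt 0.11 F [-0.6  0.7 -0.8]
spin -0.1
(0.5201, -0.0225, 0.0397) x 4 per row [0.06 0.06 1.89] total [0.2 0.2 7.5]
```

```bash
python3 -m creep '[{"grip":-1,"tx":0.2,"ty":0.2,"tz":2,"spin":0},{"grip":-1,"tx":0,"ty":0,"tz":1.5,"spin":0},{"grip":-1,"tx":0,"ty":0,"tz":1.2,"spin":0},{"grip":-1,"tx":0,"ty":0,"tz":1,"spin":0},{"grip":-1,"tx":0,"ty":0,"tz":0.7,"spin":0},{"grip":-1,"tx":0,"ty":0,"tz":0.5,"spin":0},{"grip":-1,"tx":0,"ty":0,"tz":0.2,"spin":0},{"grip":-1,"tx":0,"ty":0,"tz":0,"spin":0}]'
python3 -m creep '[{"grip":-1,"tx":0,"ty":0,"tz":0.1,"spin":0},{"grip":-1,"tx":0,"ty":0,"tz":0,"spin":0},{"grip":-1,"tx":0,"ty":0,"tz":0,"spin":0}]'
```

```text
clock: 46.8
tool_pos: [0.5192, -0.0222, 0.0067]
eef_rot: [0.122, 0.993, 0.0, -0.0]
contact_force: [-0.7, 0.8, -1.7]
opening: 0.264
finger_force: 15.0
clock: 47.05
tool_pos: [0.5193, -0.0222, 0.006]
eef_rot: [0.122, 0.993, 0.0, -0.0]
contact_force: [0.3, -0.3, -0.5]
opening: 0.268
finger_force: 15.0
```

Another 2.2 mm to go. Then I'll release, raise the arm, move aside and check.

```bash
python3 -m creep '[{"grip":-1,"tx":0,"ty":0,"tz":0.2,"spin":0},{"grip":-1,"tx":0,"ty":0,"tz":0,"spin":0},{"grip":0.1,"tx":0,"ty":0,"tz":0,"spin":0},{"grip":0.1,"tx":0,"ty":0,"tz":0,"spin":0},{"grip":0.1,"tx":0,"ty":0,"tz":0,"spin":0},{"grip":0.1,"tx":0,"ty":0,"tz":0,"spin":0},{"grip":0.1,"tx":0,"ty":0,"tz":0,"spin":0},{"grip":0.1,"tx":0,"ty":0,"tz":0,"spin":0}]'
python3 -m creep '[{"grip":0.1,"tx":0,"ty":0,"tz":-1,"spin":0},{"grip":0.1,"tx":0,"ty":0,"tz":-2,"spin":0},{"grip":0.1,"tx":0,"ty":0,"tz":-3,"spin":0},{"grip":0.1,"tx":0,"ty":0,"tz":-3,"spin":0},{"grip":0.1,"tx":0,"ty":0,"tz":-3,"spin":0},{"grip":0.1,"tx":0,"ty":0,"tz":-4,"spin":0},{"grip":0.1,"tx":0,"ty":0,"tz":-4,"spin":0},{"grip":0.1,"tx":0,"ty":0,"tz":-4,"spin":0}]'
python3 -m creep '[{"grip":0.1,"tx":0,"ty":0,"tz":-3,"spin":0},{"grip":0.1,"tx":0,"ty":0,"tz":-2,"spin":0},{"grip":0.1,"tx":0,"ty":-3.2,"tz":0,"spin":0},{"grip":0.1,"tx":0,"ty":-3.2,"tz":0,"spin":0},{"grip":0.1,"tx":0,"ty":-3.2,"tz":0,"spin":0},{"grip":0.1,"tx":0,"ty":-3.2,"tz":0,"spin":0},{"grip":0.1,"tx":0,"ty":-3.2,"tz":0,"spin":0},{"grip":0.1,"tx":0,"ty":-3.2,"tz":0,"spin":0}]'
python3 -m creep '[{"grip":0.1,"tx":-2,"ty":-3,"tz":0,"spin":0},{"grip":0.1,"tx":-2,"ty":-3,"tz":0,"spin":0},{"grip":0.1,"tx":-2,"ty":-3,"tz":0,"spin":0},{"grip":0.1,"tx":-2,"ty":-3,"tz":0,"spin":0},{"grip":0.1,"tx":-2,"ty":-3,"tz":0,"spin":0},{"grip":0.1,"tx":-2,"ty":-3,"tz":0,"spin":0},{"grip":0.1,"tx":0,"ty":0,"tz":0,"spin":0},{"grip":0.1,"tx":0,"ty":0,"tz":0,"spin":0}]'
python3 -c "
from h import *
plan([])
p,d=optics.snapshot('top');P=height('top',d)
c0=np.array([.5015,-.0299]);u=np.array([.9294,.369])
for n,k in(('blank',.1),('straw',.06),('yell',.02),('orange',-.02),('brown',-.06),('black',-.1)):
    c=c0+k*u; m=(np.hypot(P[:,:,0]-c[0],P[:,:,1]-c[1])<.022)&(abs(P[:,:,2]-.072)<.007)
    print(n,m.sum(),((P[m].mean(0)[:2]-c)*1e3).round(1) if m.any() else '', np.median(P[m][:,2]) if m.any() else '')
c=p[140:290,190:445];cv2.imwrite('pics/t9.png',cv2.resize(c,None,fx=3,fy=3,interpolation=cv2.INTER_CUBIC)[:,:,::-1])"
```

```text
clock: 47.72
tool_pos: [0.519, -0.0222, 0.0037]
eef_rot: [0.122, 0.993, 0.0, -0.0]
contact_force: [-0.3, 1.0, -0.4]
opening: 0.554
finger_force: 0.0
clock: 48.38
tool_pos: [0.5183, -0.0223, 0.2463]
eef_rot: [0.122, 0.993, 0.0, -0.001]
contact_force: [0.6, -0.7, -1.2]
opening: 0.546
finger_force: 0.0
clock: 49.05
tool_pos: [0.4716, -0.2098, 0.2944]
eef_rot: [0.122, 0.993, -0.0, -0.0]
contact_force: [0.3, 0.4, -0.9]
opening: 0.549
finger_force: 0.0
clock: 49.72
tool_pos: [0.5447, -0.414, 0.293]
eef_rot: [0.124, 0.992, 0.0, -0.001]
contact_force: [0.6, 0.7, 0.3]
opening: 0.549
finger_force: 0.0
at [ 0.5447 -0.414   0.329 ] ang 75.8 open 0.549 ff 0.0 t 49.72 tilt 0.11 F [0.6 0.7 0.3]
blank 68 [-0.4 -1. ] 0.07215313177335461
straw 70 [-1.  -0.5] 0.07201947137493445
yell 70 [-1.  -0.6] 0.07220016360665693
orange 72 [-1.4 -0.8] 0.07174861678813535
brown 73 [ 0.7 -1. ] 0.0715965798252891
black 74 [-0.1 -0.5] 0.07232762893323674
```

View pics/t9.png

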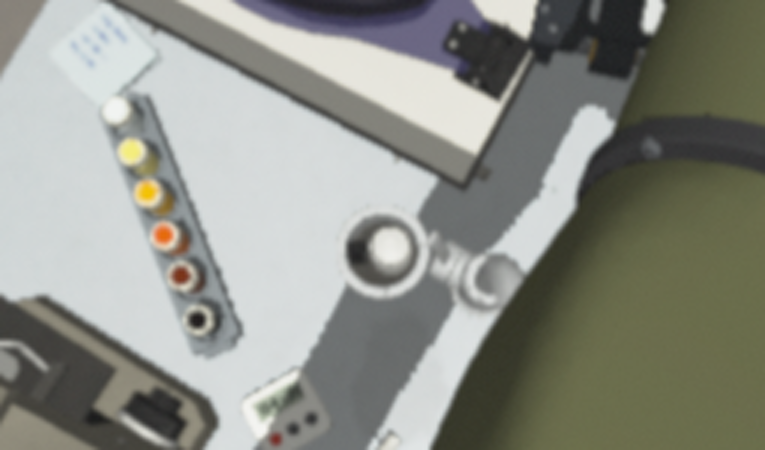

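All six vials are seated, upright and in order, from the blank at (117,108) to the black at (198,320). Each is within 1.7 mm of its well centre.

```bash
python3 -m creep '[{"grip":0.1,"tx":0,"ty":0,"tz":0,"spin":0},{"grip":0.1,"tx":0,"ty":0,"tz":0,"spin":0},{"grip":0.1,"tx":0,"ty":0,"tz":0,"spin":0}]' >/dev/null; python3 -c "
from plant import workorder
print(workorder.finish_job())"
```

```text
the job is handed in; nothing more can be done
None
```

The job is handed in: all four vials stand in the rack in shade order from blank to near-black, each within about 2 mm of its well centre in the last picture; the judge's verdict was not shown.

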